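Park the rolling pusher, load the apple, pack it down the juicer

TASK

Get the apple into the juicer: first lay the loose pusher in the sloping wooden rest, handle at the high end, and let go of it so that it cannot roll about. With it parked there, put the apple in the mouth of the clear feed tube; then take the pusher again, handle up this time, and press the apple down the tube with it (not with the fingers) until the stiff feed plate is fully down, and leave the pusher standing in the tube (it may lean a little). Leave the mug, the jar and the red bottle standing where they are.

Things in the scene. Friction and masses are not known exactly. Their poses are not given: they have to be found in the camera images.
- pusher: Juicer pusher, round all along, so it rolls on the worktop: a blue barrel 58 mm in diameter and 90 mm long, then a yellow handle 34 mm in diameter and 60 mm long, 150 mm in all, about 0.2 kg. Origin on its axis at mid-barrel (29 mm above the worktop while it lies). Its x axis runs along the pusher from the barrel towards the handle: barrel from x = -45 to +45 mm, handle from +45 to +105 mm. It starts lying on the worktop, at any angle.
- pusher_foot (a point): Centre of the flat free end of the pusher's blue barrel, on its axis, 45 mm from mid-barrel.
- pusher_handle (a point): Middle of the pusher's yellow handle, on its axis, 75 mm from mid-barrel.
- apple: Small firm green apple, a ball 58 mm in diameter, about 0.1 kg; it rolls freely. Origin at its centre. It starts on the worktop in a row with the mug and the jar, in any of the three places.
- juicer: White juicer fixed to the worktop: a round housing 170 mm in diameter and 60 mm high, on it a clear bowl 150 mm in diameter up to 110 mm high, and in the middle an upright clear feed tube whose rim is 175 mm above the worktop. Origin at the centre of its underside, straight below the tube. Juicer and rest stand one on the left and one on the right, either way round.
- chute_mouth (a point): Centre of the feed tube's open mouth, at rim height, 175 mm above the worktop. The tube is upright, bore 66 mm in diameter (widening to 74 mm over the top 8 mm), outside 74 mm (82 mm at the rim).
- feed_plate (a joint): Orange plate inside the feed tube, on which the apple comes to lie; it slides down in m: 0 = up, top face 45 mm below the rim; 0.06 = fully down on its stop, top face 105 mm below the rim. It moves stiffly (about 8 N, steady all the way), stays where it is left, does not sink under the weight of apple and pusher, and may start up to 12 mm down.
- rest: Light wooden sloping rest fixed to the worktop, base 180 x 100 x 10 mm: two V-notched yokes and a foot stop at the low end hold the barrel with its axis at 45 degrees, foot against the stop, handle sticking out free beyond the high end. Origin at the centre of its underside, straight below rest_barrel; the high end points along its -x axis, z is up.
- rest_barrel (a point): Where the pusher's mid-barrel point lies when it is parked in the rest, 90 mm above the worktop. Measured along the slope the yokes, each 14 mm thick, stand 36 mm either side of it: 58 mm between them is free for fingers, to 50 mm below the axis. The yokes reach 33 mm to either side of the axis, their tips 13 mm below it.
- rest_handle (a point): Where the middle of the pusher's handle lies when it is parked in the rest, 143 mm above the worktop.
- mug: Bystander: blue mug, 76 mm in diameter with a handle on its +y side reaching 74 mm from its axis, 90 mm high, origin at the centre of its underside.
- jar: Bystander: closed jar with a yellow cap, 64 mm in diameter, 85 mm high, origin at the centre of its underside.
- soap: Bystander: red bottle with a white cap, 60 mm in diameter, 190 mm high, origin at the centre of its underside; it stands beyond the row of apple, mug and jar.
Not all that is in view belongs to the job. Several things have the shape of the apple; the one meant has the colours described above.

How it is judged:
By the outcome, as a careful person would: the job done as asked, in the order asked, and still so for the second after the job is handed in, with the robot touching nothing.
It also fails if it takes over 67 s, if anything falls off the work surface, if the arm or the gripper's body presses on something with over 40 N, if the wrist force passes 120 N, or if a joint passes its speed limit or range.

ROBOT

A 7-joint arm with a two-finger parallel gripper is mounted at the origin on the work surface. World frame = base frame: x ahead of the robot, y to its left, z up, the work surface at z = 0. Lengths are in m, angles in rad, forces in N, time in s.
With the tool pointing down it reaches from about 0.425 to 0.95 m from the base axis. Payload 4.7 kg.
Tool frame: the origin (TCP) lies between the finger pads; the fingertips stand 14 mm ahead of it and the grasp point (between the pads) lies 5 mm behind it; z points along the fingers, y is the line along which they close (so a half turn about z gives the same grasp; the last joint's range is limited). The gripper opens to 87 mm and grips with 3 to 60 N. Pads are 19 mm wide; open, the fingers measure 117 mm over their backs; the gripper's body (75 mm by 190 mm) begins 51 mm behind the grasp point.
Start: joints at [1.291, 0.469, -0.049, 1.532, 0.024, 1.141, -0.082], TCP at [0.168, -0.654, 0.209] pointing down, gripper open.
Joint ranges: [-2.59, 2.59], [-0.33, 1.99], [-1.39, 1.29], [0.1, 2.45], [-1.04, 4.18], [0.21, 1.99], [-2.66, 2.66]. Speed limits (rad/s): [2.57, 2.57, 3.14, 3.14, 3.14, 3.14, 3.14].

INTERFACE

Orientations are given as a unit quaternion [x, y, z, w].
In Python, from station import bot gives the robot as it stands.
- The arm moves only by the tool step_arm, never from a script. Its argument "deltas" is text: rows parted by semicolons, each of 7 numbers parted by spaces: the opening, from -1 (shut) to 1 (fully open), so that 0 is half open, then the shift along the tool's x, y, z in m, then the turn, a rotation vector about the tool's x, y, z in degrees. In form: claw dx dy dz rx ry rz; .... A call has 1 to 12 rows; each row is the pose to reach, as a shift and turn from the pose commanded when the call began, along the tool's axes at that moment; what a row does not reach only later rows make up. A row lasts 1/10 s, in which the tool goes at most 50 mm and 8.59 degrees, less where a joint would pass 70% of its speed; a pose out of reach is approached as far as the arm can. A call with a gripper value outside its range is refused whole. The fingers move at their own pace and stop on an object; the grip force is fixed at half the most. Time passes only in rows, so rows that repeat a pose let the fingers close. It gives the time, the measured TCP pose, the force, the opening and the grip force at its end, in the units of the state.
- bot.read_state(): the state, without advancing time (a new reading comes with each control period).
- bot.capture(name): name is "scene" or "top" or "wrist"; returns the picture (480x640x3 uint8, red, green, blue); there is no depth.
- bot.get_calibration(name): a dict with "camera_matrix" (3x3 intrinsics, pixels), "position" and "orientation" of the camera in the world. Camera axes: x right, y down, z forward; pixel columns grow to the right and rows downward; lengths in m; the calibration is good to about 2 mm. A picture is of the moment at which its call begins: read the wrist's pose just before it. get_calibration takes no time and is no camera call; for the wrist camera it gives the pose at the moment of the call.
- bot.hand_in(): hands the job in; it is judged then, once.
Trained networks look in the newest picture that a camera, given by its name, has taken for a name from the list of things; names that differ only in an ending like _2 or _b are one class to them, and where a whole thing is asked for, a point or a joint stands for the part that bears it (a point fixed in the world has none). Each returns a list of dicts, best first, with "p" (0 to 1); they miss things now and then, are a little off and sometimes report something else, mostly with a low value. They report only what shows in the picture. A call takes as long as a camera call. They do not tell look-alikes from the thing itself.
- bot.silhouettes(name, camera): "mask" (480x640 bool, what is visible of it) and "box" ([left, top, width, height] in pixels, round what is visible of it).
The state is a dict: "time_s": time; "joint_positions": joint angles; "joint_vel": joint speeds; "joint_torque": joint torques, N m; "tool_pos": TCP position; "tcp_rot": TCP orientation; "ft_force": force on the tool from outside, world axes, zero at the start; "torque": the same for the moment, N m; "grip_width": finger opening in m; "gripper_force": force on a finger pad.
Only numpy, scipy, OpenCV 4.12 (cv2) and the standard library are available. Lean on these libraries where they do the work, as an engineer would, in place of code of your own. Each camera call takes 0.05 s, during which the arm holds its last target. There are 200 camera calls.

## Working session

There is one attempt and no reset: what is moved stays moved. The work goes in short steps, Python scripts to look and compute and a tool call to move; the robot and the scene stay as the last step left them, time stands still between calls to the robot, and variables do not carry over. Pictures are saved under pics/ and viewed, at most 10 in all, crops included, and the job is handed in when it is done.

Besides the shell and the picture viewer there is one more tool, called after ">>>" in YAML: its name, and indented under it one key for each argument. step_arm: Moves the arm, as the interface text tells. Its arguments: {"type":"object","properties":{"deltas":{"type":"string"}},"required":["deltas"]}

```bash
mkdir -p pics; ls
python3 - <<'E'
from station import bot
import cv2,numpy as np
s=bot.read_state();print(s['time_s'],s['tool_pos'],s['tcp_rot'],s['grip_width'])
for c in ['scene','top']:
    im=bot.capture(c);cv2.imwrite(f'pics/{c}0.png',im[:,:,::-1])
    k=bot.get_calibration(c);print(c,np.round(k['camera_matrix'],1).tolist(),np.round(k['position'],3),np.round(k['orientation'],3))
    for n in ['pusher','apple','juicer','rest','mug','jar','soap']:
        print(n,[(round(d['p'],2),[int(v) for v in d['box']],int(d['mask'].sum())) for d in bot.silhouettes(n,c)])
E
```

```text
pics
0.0 [ 0.16736121 -0.65328584  0.20770496] [ 9.92148431e-01  1.25062238e-01 -1.38648964e-04 -9.52820848e-04] 0.08720230804758936
scene [[591.9, 0.0, 318.2], [0.0, 591.9, 232.5], [0.0, 0.0, 1.0]] [1.478 0.064 0.98 ] [ 0.64   0.662 -0.289 -0.263]
pusher [(0.92, [259, 213, 65, 30], 1331)]
apple [(0.8, [217, 248, 21, 20], 481), (0.71, [349, 235, 30, 27], 527), (0.67, [241, 311, 27, 30], 664), (0.58, [257, 211, 69, 34], 1320), (0.57, [307, 245, 23, 23], 507), (0.48, [298, 278, 27, 21], 186)]
juicer [(0.76, [425, 202, 82, 99], 6229)]
rest [(0.71, [154, 208, 48, 74], 2831)]
mug [(0.55, [359, 260, 52, 57], 1989)]
jar [(0.77, [235, 261, 31, 48], 1226)]
soap [(0.77, [301, 281, 31, 79], 2013)]
top [[467.0, 0.0, 322.6], [0.0, 467.0, 242.6], [0.0, 0.0, 1.0]] [ 0.395 -0.006  1.004] [ 0.763 -0.638  0.069 -0.078]
pusher [(0.8, [316, 291, 71, 33], 1693), (0.37, [157, 192, 25, 28], 495)]
apple [(0.8, [327, 199, 27, 22], 565), (0.73, [309, 247, 35, 25], 576), (0.66, [405, 254, 29, 22], 588), (0.65, [264, 240, 29, 31], 581)]
juicer [(0.95, [140, 175, 90, 88], 5912), (0.36, [449, 257, 61, 83], 4088)]
rest [(0.77, [450, 258, 57, 84], 4025)]
mug [(0.77, [243, 175, 55, 45], 1542)]
jar [(0.72, [385, 205, 32, 33], 953)]
soap [(0.66, [331, 120, 30, 53], 1264), (0.27, [382, 203, 35, 39], 966)]
```

View pics/top0.png

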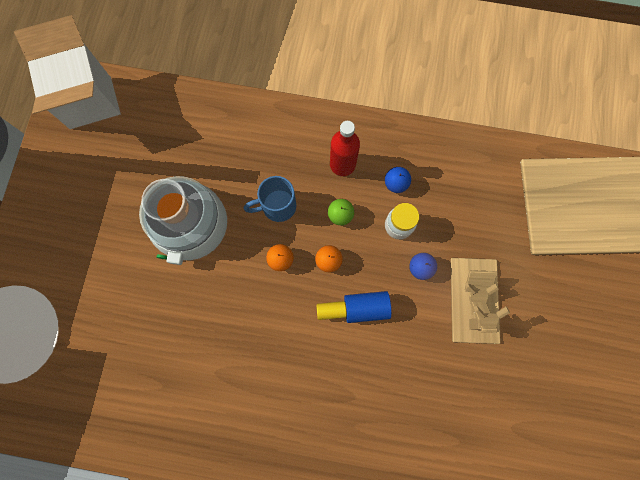

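View pics/scene0.png

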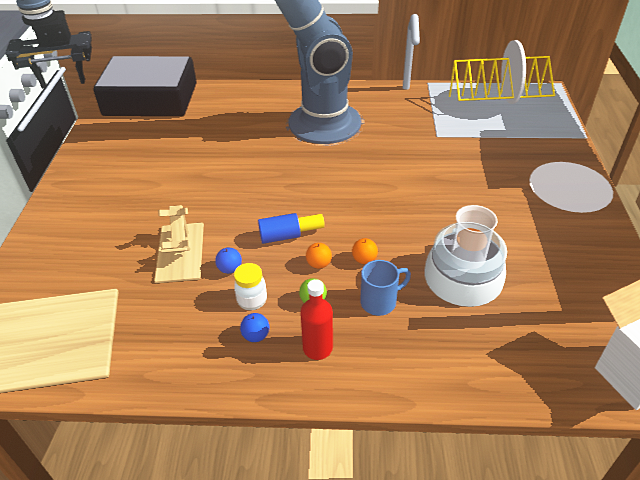

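The top view shows the green apple at (341,212), between the mug and the jar. The pusher is at (355,308) with its handle to the left, the juicer is at (185,215) and the rest at (478,300). I'll zoom in on the rest and measure everything.

```bash
cat > h.py <<'E'
from station import bot
import numpy as np, cv2
from scipy.spatial.transform import Rotation as R
def cal(c):
    k=bot.get_calibration(c);return np.array(k['camera_matrix']),np.array(k['position']),R.from_quat(k['orientation']).as_matrix()
def px2w(uv,z,C):
    K,p,M=C;d=np.c_[np.atleast_2d(uv).astype(float),np.ones(len(np.atleast_2d(uv)))]@np.linalg.inv(K).T@M.T
    return p+d*((z-p[2])/d[:,2])[:,None]
def w2px(X,C):
    K,p,M=C;q=(np.atleast_2d(X)-p)@M@K.T;return q[:,:2]/q[:,2:]
def cm(m): return np.argwhere(m).mean(0)[::-1]
E
python3 - <<'E'
from h import *
im=cv2.imread('pics/top0.png');sc=cv2.imread('pics/scene0.png')
a=cv2.resize(im[240:360,420:540],None,fx=4,fy=4,interpolation=3);b=cv2.resize(sc[190:310,130:230],None,fx=3.2,fy=4,interpolation=3)
cv2.imwrite('pics/rest.png',np.hstack([a,b]))
for c,g in(('top',im),('scene',sc)):
    C=cal(c);hsv=cv2.cvtColor(g,cv2.COLOR_BGR2HSV);r=C[2]
    def comp(lo,hi,z,n):
        m=cv2.inRange(hsv,lo,hi);k,_,st,ce=cv2.connectedComponentsWithStats(m)
        for i in range(1,k):
            if st[i,4]>60: print(c,n,ce[i].round(1),st[i].tolist(),px2w(ce[i],z,C)[0].round(4))
    comp((36,90,50),(70,255,255),.029,'green')
    comp((22,150,90),(34,255,255),.029,'yellow')
    comp((108,150,60),(125,255,255),.029,'blue')
    comp((5,170,120),(16,255,255),.13,'orange')
    for n,z in(('mug',.045),('jar',.043),('soap',.095)):
        bot.capture(c); d=bot.silhouettes(n,c)[0]; print(c,n,px2w(cm(d['mask']),z,C)[0].round(3))
E
```

```text
top green [340.5 211.6] [328, 199, 26, 26, 543] [ 0.6742 -0.0007  0.029 ]
top yellow [404.5 216.4] [391, 203, 28, 28, 604] [ 0.6882 -0.1388  0.029 ]
top yellow [331.  310.2] [317, 301, 29, 19, 465] [ 0.4619 -0.0169  0.029 ]
top blue [397.5 179.4] [385, 167, 26, 26, 525] [ 0.7688 -0.1118  0.029 ]
top blue [417.4 265.5] [410, 255, 17, 24, 276] [ 0.5865 -0.1807  0.029 ]
top blue [367.7 306.6] [345, 292, 46, 31, 1203] [ 0.4827 -0.0907  0.029 ]
top orange [169.  204.6] [157, 193, 25, 25, 464] [0.6    0.3294 0.13  ]
top orange [278.3 257.3] [266, 244, 26, 28, 536] [0.5355 0.1001 0.13  ]
top orange [327.7 258.3] [315, 245, 27, 28, 559] [0.5502 0.0074 0.13  ]
top mug [0.672 0.145 0.045]
top jar [ 0.673 -0.132  0.043]
top soap [0.788 0.014 0.095]
scene green [304.5 290.6] [300, 278, 14, 25, 160] [ 0.6731 -0.0191  0.029 ]
scene yellow [539.1  76.8] [521, 56, 34, 42, 397] [-0.2155  0.6626  0.029 ]
scene yellow [480.3  78.3] [449, 58, 65, 43, 819] [-0.2049  0.4794  0.029 ]
scene yellow [311.3 222. ] [299, 214, 26, 17, 341] [ 0.4622 -0.0156  0.029 ]
scene yellow [247.8 274.8] [234, 263, 28, 25, 557] [ 0.6318 -0.1441  0.029 ]
scene blue [278.7 226.5] [258, 213, 42, 30, 832] [ 0.479  -0.0912  0.029 ]
scene blue [229.1 258.9] [216, 248, 25, 25, 407] [ 0.5855 -0.192   0.029 ]
scene blue [254.2 327.3] [241, 313, 28, 29, 611] [ 0.7707 -0.1136  0.029 ]
scene orange [574.7 109.5] [562, 83, 26, 54, 62] [0.1314 0.6528 0.13  ]
scene orange [361.  252.1] [352, 238, 27, 26, 338] [0.656  0.0966 0.13  ]
scene orange [315.1 257.3] [305, 242, 27, 27, 336] [0.6722 0.0058 0.13  ]
scene mug [0.67  0.141 0.045]
scene jar [ 0.677 -0.133  0.043]
scene soap [0.808 0.014 0.095]
```

View pics/rest.png

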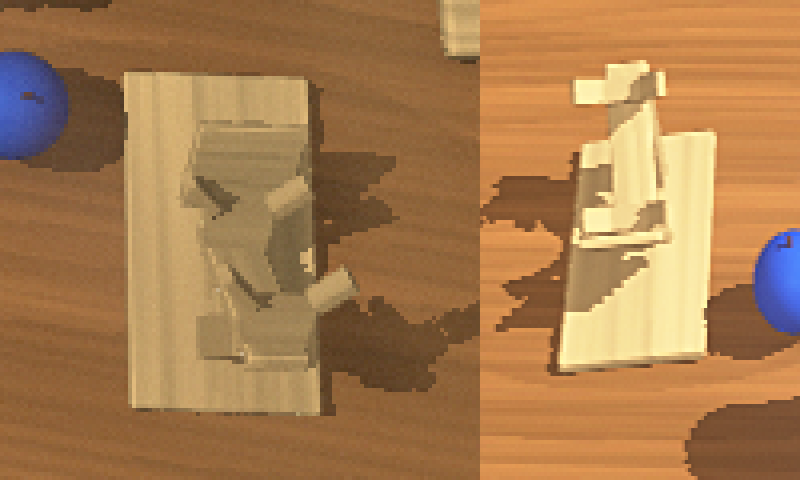

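Run:
```python
from h import *
from scipy.optimize import least_squares
C=cal('top');S=cal('scene')
def fit(uv,C,n):
    P=px2w(uv,.010,C)[:,:2]
    # order: high x left, high x right, low x right, low x left (as seen)
    loc=np.array([[.09,.05],[.09,-.05],[-.09,-.05],[-.09,.05]])
    f=lambda q:((loc@np.array([[np.cos(q[2]),-np.sin(q[2])],[np.sin(q[2]),np.cos(q[2])]]).T+q[:2])-P).ravel()
    r=least_squares(f,[P[:,0].mean(),P[:,1].mean(),0]);print(n,r.x.round(4),np.degrees(r.x[2]).round(1),(r.fun*1000).round(1))
fit([(451,258),(496.5,259.5),(500.5,343),(452.7,342)],C,'top')
b=lambda x,y:(130+(x-480)/3.2,190+y/4)
fit([b(706,355),b(560,370),b(582,145),b(716,132)],S,'scene')
# juicer from silhouettes: fit projected outline of stacked cylinders
Cs={'top':C,'scene':S};pts=[]
t=np.linspace(0,2*np.pi,72,endpoint=False);cs=np.c_[np.cos(t),np.sin(t)]
def hullmask(x,y):
    return [np.c_[cs*r+[x,y],np.full(72,z)] for r,z in((.085,0),(.085,.06),(.075,.11))],[np.c_[cs*.041+[x,y],np.full(72,z)] for z in(.175,)]+[np.c_[cs*.037+[x,y],np.full(72,.11)]]
best=None;masks={}
for c in Cs:
    bot.capture(c);masks[c]=bot.silhouettes('juicer',c)[0]['mask']
def score(q,which):
    s=0
    for c in which:
        m=np.zeros((480,640),np.uint8)
        for g in hullmask(*q):
            h=cv2.convexHull(w2px(np.vstack(g),Cs[c]).astype(np.float32));cv2.fillConvexPoly(m,np.round(h*16).astype(np.int32),1,shift=4)
        s+=(m.astype(bool)&masks[c]).sum()/(m.astype(bool)|masks[c]).sum()
    return s/len(which)
from scipy.optimize import minimize
for w in(['top'],['scene'],['top','scene']):
    G=[(score((x,y),w),x,y) for x in np.arange(.54,.66,.003) for y in np.arange(.27,.38,.003)];print(w,np.round(max(G),4));bst=max(G)
_,x,y=bst
out=[]
for c,f in(('top','pics/top0.png'),('scene','pics/scene0.png')):
    im=cv2.imread(f);x0,y0=w2px([x,y,.1],Cs[c])[0].astype(int)
    cr=cv2.resize(im[y0-65:y0+65,x0-50:x0+50],None,fx=4,fy=4,interpolation=3)
    for r,z in((.085,0),(.085,.06),(.041,.175),(.033,.130)):
        p=w2px(np.c_[cs*r+[x,y],np.full(72,z)],Cs[c])-[x0-50,y0-65];cv2.polylines(cr,[np.round(p*4).astype(np.int32)],True,(255,0,255),1)
    out.append(cr)
cv2.imwrite('pics/jui.png',np.hstack(out))
```

```text
top [ 0.5386 -0.315   0.1447] 8.3 [ 1.1  1.1  1.4 -0.4 -1.8 -0.5 -0.7 -0.1]
scene [ 0.5463 -0.3129  0.143 ] 8.2 [-0.5  0.1  0.5 -0.6  0.4  0.4 -0.4  0.2]
['top'] [0.9144 0.594  0.324 ]
['scene'] [0.9137 0.597  0.327 ]
['top', 'scene'] [0.9101 0.597  0.327 ]
```

View pics/jui.png

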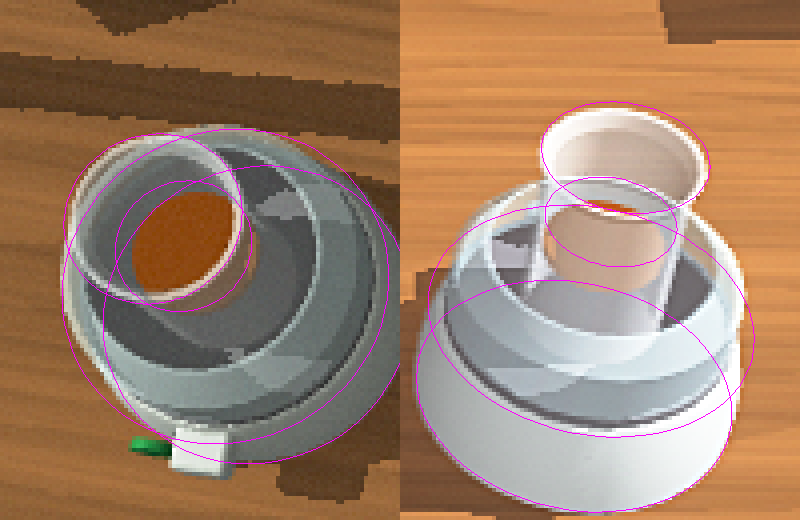

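```bash
cat >> h.py <<'E'
up=np.array([0,0,1.])
def frame(z,y):
    z=np.array(z,float);z/=np.linalg.norm(z);y=np.array(y,float);y-=z*(y@z);y/=np.linalg.norm(y);return np.c_[np.cross(y,z),y,z]
def to(pos,Rm,off=0.):
    """delta from now to have the point 'off' ahead of TCP at pos (grasp point: -0.005)"""
    s=bot.read_state();M=R.from_quat(s['tcp_rot']).as_matrix();p=np.array(pos)-off*Rm[:,2]
    d=M.T@(p-s['tool_pos']);r=np.degrees(R.from_matrix(M.T@Rm).as_rotvec());
    print('to',p.round(4),'delta',d.round(4),r.round(2),'dist',round(np.linalg.norm(d),3),round(np.linalg.norm(r),1))
E
python3 - <<'E'
from h import *
s=bot.read_state();M=R.from_quat(s['tcp_rot']).as_matrix();K,p,W=cal('wrist')
print(K.round(0).tolist(),(M.T@(p-s['tool_pos'])).round(3),(M.T@W).round(3).tolist())
h=np.array([-.243,.970,0]);h/=np.linalg.norm(h)
to([.46,-.27,.36],frame([0,0,-1],[.97,.243,0]))
to([.46,-.27,.36],frame([0,0,-1],[.7,-.7,0]))
E
```

```text
[[406.0, 0.0, 317.0], [0.0, 406.0, 239.0], [0.0, 0.0, 1.0]] [ 0.081 -0.001 -0.176] [[-0.0, -0.956, -0.293], [1.0, -0.0, 0.001], [-0.001, -0.293, 0.956]]
to [ 0.46 -0.27  0.36] delta [ 0.3786 -0.2993 -0.1512] [ 1.000e-02  0.000e+00 -8.969e+01] dist 0.506 89.7
to [ 0.46 -0.27  0.36] delta [ 0.3786 -0.2993 -0.1512] [  0.    -0.   -30.63] dist 0.506 30.6
```

>>> step_arm:
  deltas: "1 0 0 -0.13 0 0 0; 1 0 0 -0.13 0 0 0; 1 0.43 -0.28 -0.13 0 0 -90; 1 0.43 -0.28 -0.13 0 0 -90; 1 0.43 -0.28 -0.13 0 0 -90; 1 0.43 -0.28 -0.13 0 0 -90; 1 0.43 -0.28 -0.13 0 0 -90; 1 0.43 -0.28 -0.13 0 0 -90; 1 0.43 -0.28 -0.13 0 0 -90; 1 0.43 -0.28 -0.13 0 0 -90; 1 0.43 -0.28 -0.13 0 0 -90; 1 0.43 -0.28 -0.13 0 0 -90"

```text
time_s: 2.8
tool_pos: [0.5062, -0.2847, 0.3385]
tcp_rot: [0.638, 0.77, -0.0, 0.0]
ft_force: [1.0, -0.3, -0.9]
grip_width: 0.0869
gripper_force: 0.0
```

>>> step_arm:
  deltas: "1 0 0 0 0 0 0; 1 0 0 0 0 0 0; 1 0 0 0 0 0 0"

```text
time_s: 3.1
tool_pos: [0.5042, -0.2878, 0.3377]
tcp_rot: [0.642, 0.767, -0.001, -0.0]
ft_force: [-0.9, -1.3, 0.1]
grip_width: 0.0871
gripper_force: 0.0
```

Run:
```python
from h import *
s=bot.read_state();print(s['time_s'],s['tool_pos'],R.from_quat(s['tcp_rot']).as_matrix().round(3).tolist(),np.round(s['joint_positions'],3))
C=cal('wrist');im=bot.capture('wrist')[:,:,::-1].copy();cv2.imwrite('pics/w1.png',im)
np.savez('w1.npz',K=C[0],p=C[1],M=C[2])
hsv=cv2.cvtColor(im,cv2.COLOR_BGR2HSV)
for n,lo,hi in(('yel',(22,150,90),(34,255,255)),('blue',(108,150,60),(125,255,255))):
    k,_,st,ce=cv2.connectedComponentsWithStats(cv2.inRange(hsv,lo,hi))
    for i in range(1,k):
        if st[i,4]>200:print(n,ce[i].round(1),st[i].tolist(),px2w(ce[i],.029,C)[0].round(4))
print(w2px([[.542,-.314,.01],[.481,-.091,.029]],C).round(0))
```

```text
3.1 [ 0.50418019 -0.28776823  0.33771305] [[-0.176, 0.984, -0.001], [0.984, 0.176, -0.001], [-0.001, -0.001, -1.0]] [ 0.849  0.271 -0.512  1.559  0.136  1.348  0.499]
yel [514.2  68.9] [483, 38, 63, 62, 3037] [ 0.696  -0.1221  0.029 ]
yel [438.1 423.6] [285, 409, 313, 26, 5223] [ 0.7384 -0.5996  0.029 ]
blue [332.7  22.6] [305, 0, 56, 48, 2466] [ 0.4898 -0.1122  0.029 ]
blue [580.3  73. ] [552, 43, 62, 56, 2272] [ 0.7694 -0.1133  0.029 ]
blue [403.8 119.7] [381, 89, 50, 53, 1544] [ 0.5886 -0.1961  0.029 ]
[[343. 208.]
 [328.  -1.]]
```

View pics/w1.png

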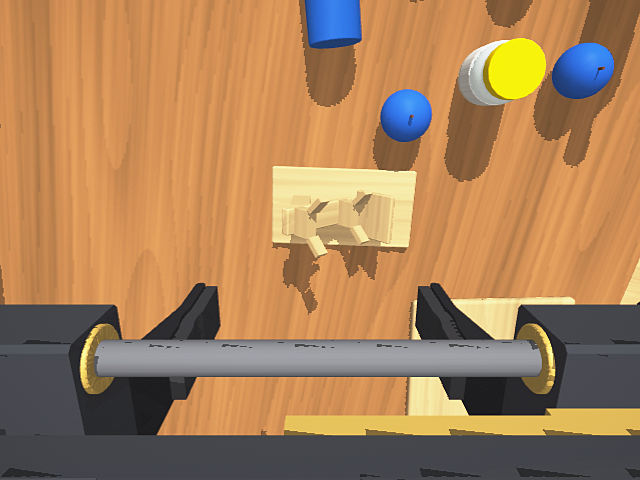

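Run:
```python
from h import *
from scipy.optimize import least_squares
w=np.load('w1.npz');Cs={'top':cal('top'),'scene':cal('scene'),'wrist':(w['K'],w['p'],w['M'])}
b=lambda x,y:(130+(x-480)/3.2,190+y/4)
pts={'wrist':[(272.5,166.5),(415,171.5),(409.5,247.5),(273.5,245)],'top':None,'scene':None}
pts['top']=[(452.7,342),(451,258),(496.5,259.5),(500.5,343)]
pts['scene']=[b(716,132),b(706,355),b(560,370),b(582,145)]
f={'top':'pics/top0.png','scene':'pics/scene0.png','wrist':'pics/w1.png'}
loc=np.array([[-.09,.05],[.09,.05],[.09,-.05],[-.09,-.05]])
for c in pts:
    g=cv2.cvtColor(cv2.imread(f[c]),cv2.COLOR_BGR2GRAY);p0=np.array(pts[c],np.float32)
    p=cv2.cornerSubPix(g,p0.reshape(-1,1,2).copy(),(3,3),(-1,-1),(3,30,.01))[:,0]
    for z in(.01,.0):
      def X(q):
        A=np.array([[np.cos(q[2]),-np.sin(q[2])],[np.sin(q[2]),np.cos(q[2])]]);return np.c_[loc@A.T+q[:2],np.full(4,z)]
      for nm,pp in(('click',p0),('sub',p)):
        r=least_squares(lambda q:(w2px(X(q),Cs[c])-pp).ravel(),[.54,-.314,.14]);print(c,z,nm,r.x.round(4),r.fun.round(1))
# stop and yoke check: project rest points
```

```text
wrist 0.01 click [ 0.5419 -0.315   0.1532] [-1.2  0.9  2.2 -0.6  0.4  0.3 -1.4 -0.4]
wrist 0.01 sub [ 0.5416 -0.3147  0.1466] [-1.1  0.8  1.  -0.8  2.   1.3 -1.9 -1. ]
wrist 0.0 click [ 0.5429 -0.3169  0.1534] [ 0.2  1.6  0.7 -0.  -0.9 -0.6 -0.1 -1.2]
wrist 0.0 sub [ 0.5426 -0.3167  0.1468] [ 0.3  1.5 -0.5 -0.2  0.8  0.3 -0.6 -1.8]
top 0.01 click [ 0.5387 -0.315   0.1442] [-0.   0.3 -0.4 -0.7  0.3 -0.6  0.1  0.9]
top 0.01 sub [ 0.5384 -0.3135  0.1453] [-0.3  0.9  0.2 -1.1 -0.2 -0.6  0.4  0.8]
top 0.0 click [ 0.5401 -0.3181  0.1445] [ 0.2 -0.1 -0.2 -0.2  0.  -0.2 -0.1  0.5]
top 0.0 sub [ 0.5398 -0.3166  0.1456] [-0.1  0.5  0.4 -0.7 -0.5 -0.2  0.2  0.4]
scene 0.01 click [ 0.5463 -0.3129  0.1439] [ 0.1 -0.1  0.2 -0.2 -0.3  0.2  0.1  0.1]
scene 0.01 sub [ 0.5451 -0.3146  0.1527] [-0.2 -0.1  0.2  0.3 -0.   0.2  0.  -0.5]
scene 0.0 click [ 0.5369 -0.3168  0.1432] [-0.1  0.2 -0.1 -0.4 -0.  -0.1  0.3  0.4]
scene 0.0 sub [ 0.5357 -0.3185  0.152 ] [-0.4  0.3 -0.1  0.1  0.2 -0.1  0.3 -0.2]
```

```bash
cat >> h.py <<'E'
hp=np.array([-.243,.970,0]);hp/=np.linalg.norm(hp);PB=np.array([.481,-.091,.029])
rx=np.array([np.cos(.147),np.sin(.147),0]);ry=np.array([-rx[1],rx[0],0]);RB=np.array([.541,-.315,.090])
t=np.radians(28);PICK=frame(-np.cos(t)*up-np.sin(t)*hp,[hp[1],-hp[0],0])
E
python3 - <<'E'
from h import *
to(PB-.09*PICK[:,2],PICK,-.005);to(PB,PICK,-.005)
E
```

```text
to [ 0.4713 -0.0523  0.1041] delta [0.238  0.0094 0.2335] [ -1.02 -27.96  -3.87] dist 0.334 28.2
to [ 0.4816 -0.0933  0.0246] delta [0.1959 0.0124 0.313 ] [ -1.02 -27.96  -3.87] dist 0.369 28.2
```

>>> step_arm:
  deltas: "1 0.238 0.009 0.14 -1.0 -28 -3.9; 1 0.238 0.009 0.14 -1.0 -28 -3.9; 1 0.238 0.009 0.14 -1.0 -28 -3.9; 1 0.238 0.009 0.14 -1.0 -28 -3.9; 1 0.238 0.009 0.14 -1.0 -28 -3.9; 1 0.238 0.009 0.14 -1.0 -28 -3.9; 1 0.238 0.009 0.14 -1.0 -28 -3.9; 1 0.238 0.009 0.14 -1.0 -28 -3.9"

```text
time_s: 3.95
tool_pos: [0.4713, -0.0515, 0.1979]
tcp_rot: [0.596, 0.766, -0.149, 0.191]
ft_force: [-0.4, -0.5, -0.6]
grip_width: 0.0872
gripper_force: 0.0
```

Run:
```python
from h import *
s=bot.read_state();print(np.round(s['joint_positions'],3))
C=cal('wrist');im=bot.capture('wrist')[:,:,::-1].copy();cv2.imwrite('pics/w2.png',im)
hsv=cv2.cvtColor(im,cv2.COLOR_BGR2HSV)
for n,lo,hi in(('yel',(22,150,90),(34,255,255)),('blue',(108,150,60),(125,255,255))):
    k,_,st,ce=cv2.connectedComponentsWithStats(cv2.inRange(hsv,lo,hi))
    for i in range(1,k):
        if st[i,4]>200:print(n,ce[i].round(1),st[i].tolist(),px2w(ce[i],.029,C)[0].round(4))
for d in bot.silhouettes('pusher','wrist'): print(d['p'],d['box'],px2w(cm(d['mask']),.029,C)[0].round(4))
to(PB-.09*PICK[:,2],PICK,-.005);to(PB,PICK,-.005)
```

```text
[ 0.308  0.216 -0.703  2.081  0.715  1.096 -0.543]
yel [318.   66.6] [293, 18, 50, 102, 4600] [ 0.4628 -0.0137  0.029 ]
yel [487.6  58.7] [466, 36, 44, 45, 1473] [0.575  0.0203 0.029 ]
yel [513.6 271.6] [479, 246, 71, 52, 2811] [ 0.7235 -0.1762  0.029 ]
yel [183.1 425.6] [156, 414, 52, 22, 960] [ 0.3835 -0.7185  0.029 ]
yel [227.8 427.2] [217, 419, 24, 17, 372] [ 0.4647 -0.706   0.029 ]
blue [320.1 162.7] [282, 97, 75, 125, 7080] [ 0.4843 -0.0911  0.029 ]
blue [588.1 237.8] [560, 209, 69, 58, 2322] [ 0.7654 -0.1119  0.029 ]
blue [389.2 259.7] [366, 234, 55, 54, 1428] [ 0.5854 -0.1912  0.029 ]
0.91 [284.3, 16.2, 73.7, 203.2] [ 0.4752 -0.0574  0.029 ]
to [ 0.4713 -0.0523  0.1041] delta [ 0.0448 -0.0005  0.0832] [ 0.07  0.07 -0.04] dist 0.095 0.1
to [ 0.4816 -0.0933  0.0246] delta [ 0.0449 -0.0006  0.1732] [ 0.07  0.07 -0.04] dist 0.179 0.1
```

View pics/w2.png

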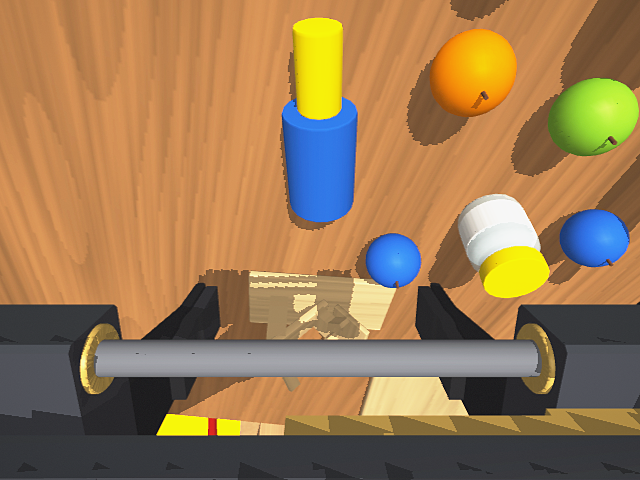

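>>> step_arm:
  deltas: "1 0.045 0 0.06 0 0 0; 1 0.045 0 0.08 0 0 0; 1 0.045 0 0.11 0 0 0; 1 0.045 0 0.14 0 0 0; 1 0.045 0 0.16 0 0 0; 1 0.045 0 0.173 0 0 0; 1 0.045 0 0.173 0 0 0; 1 0.045 0 0.173 0 0 0; -1 0.045 0 0.173 0 0 0; -1 0.045 0 0.173 0 0 0; -1 0.045 0 0.173 0 0 0; -1 0.045 0 0.173 0 0 0"

```text
time_s: 5.25
tool_pos: [0.482, -0.0905, 0.0245]
tcp_rot: [0.595, 0.766, -0.148, 0.192]
ft_force: [0.3, -0.3, 0.1]
grip_width: 0.0628
gripper_force: 0.0
```

>>> step_arm:
  deltas: "-1 0 0 0 0 0 0; -1 0 0 0 0 0 0; -1 0 0 0 0 0 0"

```text
time_s: 5.55
tool_pos: [0.4822, -0.0905, 0.0243]
tcp_rot: [0.595, 0.766, -0.148, 0.192]
ft_force: [0.5, 0.7, 2.2]
grip_width: 0.0552
gripper_force: 30.0
```

```bash
cat >> h.py <<'E'
hk=-.7071*rx+.7071*up;nk=.7071*rx+.7071*up
PARK=frame(-np.cos(t)*nk-np.sin(t)*hk,np.cross(hk,nk))
E
python3 - <<'E'
from h import *
s=bot.read_state();M=R.from_quat(s['tcp_rot']).as_matrix();print('up in tool',(M.T@up).round(3),np.round(s['joint_positions'],2),s['ft_force'])
G=RB+.006*hk
to(G+.10*nk,PARK,-.005);to(G,PARK,-.005);print(PARK.round(3).tolist())
E
```

```text
up in tool [-0.47   0.001 -0.883] [ 0.23  0.52 -0.56  2.21  1.11  0.87 -0.94] [0.47711498 0.66612032 2.16872952]
to [ 0.6053 -0.3055  0.1602] delta [-0.2746  0.0663 -0.0076] [ -8.2   36.54 -85.56] dist 0.283 93.4
to [ 0.5354 -0.3158  0.0895] delta [-0.235  -0.0042  0.0513] [ -8.2   36.54 -85.56] dist 0.241 93.4
[[-0.946, -0.146, -0.289], [-0.14, 0.989, -0.043], [0.292, -0.0, -0.956]]
```

>>> step_arm:
  deltas: "-1 -0.02 0 -0.04 0 0 0; -1 -0.04 0 -0.08 0 0 0; -1 -0.07 0 -0.13 0 0 0; -1 -0.09 0 -0.17 0 0 0; -1 -0.09 0 -0.17 0 0 0"

```text
time_s: 6.05
tool_pos: [0.4847, -0.0894, 0.2223]
tcp_rot: [0.596, 0.765, -0.145, 0.196]
ft_force: [1.4, -0.2, -1.9]
grip_width: 0.0547
gripper_force: 29.7
```

Run:
```python
from h import *
im=bot.capture('wrist')[:,:,::-1];cv2.imwrite('pics/w3.png',im)
hsv=cv2.cvtColor(im,cv2.COLOR_BGR2HSV)
for n,lo,hi in(('yel',(22,150,90),(34,255,255)),('blue',(108,150,60),(125,255,255))):
    k,_,st,ce=cv2.connectedComponentsWithStats(cv2.inRange(hsv,lo,hi))
    for i in range(1,k):
        if st[i,4]>1500:print(n,ce[i].round(1),st[i].tolist())
s=bot.read_state();M=R.from_quat(s['tcp_rot']).as_matrix();C=cal('wrist');z=M[:,2]
g=s['tool_pos']-.005*z;h=M@np.array([np.cos(t),0,-np.sin(t)]);print('h',h.round(3))
print('expected px of handle end,mid handle,barrel top,foot',w2px([g+h*.102,g+h*.072,g+h*.042,g-h*.048],C).round(0).tolist())
G=RB+.006*hk
to(G+.10*nk+.08*up,PARK,-.005);print(s['grip_width'],s['gripper_force'],s['ft_force'])
```

```text
yel [312.1 151.3] [251, 56, 118, 204, 19642]
yel [512.5 218.7] [477, 191, 73, 57, 3137]
blue [593.3 187.9] [559, 159, 71, 59, 3166]
blue [324.3 275.8] [241, 188, 176, 152, 14931]
blue [319.2 386.3] [275, 377, 89, 24, 1536]
h [-0.246  0.969 -0.002]
expected px of handle end,mid handle,barrel top,foot [[315.0, 84.0], [316.0, 171.0], [316.0, 234.0], [316.0, 352.0]]
to [ 0.6053 -0.3055  0.2402] delta [-0.2203  0.0656  0.0949] [ -8.01  36.84 -85.69] dist 0.249 93.6
0.05495745523958619 29.741642475128174 [-0.53735852 -0.14953433 -2.44565414]
```

View pics/w3.png

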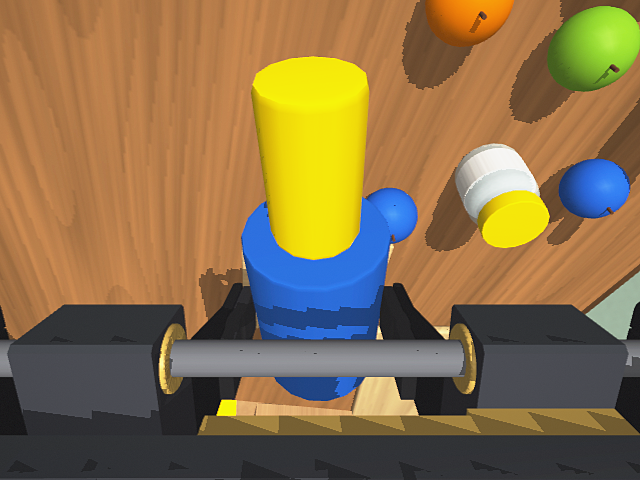

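The pusher is held as expected: the handle end shows at (310,84), against (315,84) predicted. Next I'll carry it over the rest.

>>> step_arm:
  deltas: "-1 -0.04 0.01 -0.02 -8 37 -85.7; -1 -0.08 0.02 0 -8 37 -85.7; -1 -0.12 0.03 0.03 -8 37 -85.7; -1 -0.16 0.05 0.06 -8 37 -85.7; -1 -0.2 0.06 0.08 -8 37 -85.7; -1 -0.22 0.066 0.095 -8 37 -85.7; -1 -0.22 0.066 0.095 -8 37 -85.7; -1 -0.22 0.066 0.095 -8 37 -85.7; -1 -0.22 0.066 0.095 -8 37 -85.7; -1 -0.22 0.066 0.095 -8 37 -85.7; -1 -0.22 0.066 0.095 -8 37 -85.7; -1 -0.22 0.066 0.095 -8 37 -85.7"

```text
time_s: 7.3
tool_pos: [0.6034, -0.3058, 0.2322]
tcp_rot: [-0.076, 0.985, -0.008, -0.155]
ft_force: [-0.6, 0.4, -2.7]
grip_width: 0.0548
gripper_force: 29.8
```

>>> step_arm:
  deltas: "-1 0 0 0 0 0 0; -1 0 0 0 0 0 0; -1 0 0 0 0 0 0"

```text
time_s: 7.6
tool_pos: [0.6039, -0.3053, 0.2352]
tcp_rot: [-0.072, 0.986, -0.01, -0.152]
ft_force: [-0.3, 0.3, -2.9]
grip_width: 0.0551
gripper_force: 29.8
```

Run:
```python
from h import *
s=bot.read_state();print(np.round(s['joint_positions'],2),s['time_s'],s['grip_width'])
G=RB+.006*hk
to(G+.10*nk+.08*up,PARK,-.005);to(G+.05*nk,PARK,-.005);to(G,PARK,-.005)
```

```text
[ 0.76  0.72 -0.77  1.25  0.54  1.66  1.73] 7.6 0.055070530580559905
to [ 0.6053 -0.3055  0.2402] delta [ 0.0002 -0.0004 -0.0052] [ 0.14 -0.55  0.01] dist 0.005 0.6
to [ 0.5703 -0.3107  0.1248] delta [-0.0009 -0.0007  0.1155] [ 0.14 -0.55  0.01] dist 0.115 0.6
to [ 0.5354 -0.3158  0.0895] delta [ 0.0222 -0.0008  0.1598] [ 0.14 -0.55  0.01] dist 0.161 0.6
```

>>> step_arm:
  deltas: "-1 0 0 0.04 0 -0.5 0; -1 0 0 0.08 0 -0.5 0; -1 0 -0.001 0.105 0 -0.5 0; -1 0 -0.001 0.115 0 -0.5 0; -1 0 -0.001 0.115 0 -0.5 0; -1 0 -0.001 0.115 0 -0.5 0"

```text
time_s: 8.2
tool_pos: [0.5716, -0.3112, 0.1279]
tcp_rot: [-0.073, 0.987, -0.01, -0.146]
ft_force: [-0.7, 0.5, -1.8]
grip_width: 0.0553
gripper_force: 29.8
```

Run:
```python
from h import *
s=bot.read_state();M=R.from_quat(s['tcp_rot']).as_matrix()
g=s['tool_pos']-.005*M[:,2];h=M@np.array([np.cos(t),0,-np.sin(t)]);mb=g-.003*h
print('midbarrel off rest (rx,ry,up)',((mb-RB)@rx).round(4),((mb-RB)@ry).round(4),(mb-RB)[2].round(4),'h in rest',(h@rx).round(3),(h@ry).round(3),h[2].round(3),s['ft_force'])
out=[]
for c in('top','scene'):
    C=cal(c);im=bot.capture(c)[:,:,::-1].copy()
    q=w2px([mb-h*.045,mb+h*.045,mb+h*.105],C);r=w2px([RB-hk*.045,RB+hk*.045,RB+hk*.105],C);print(c,q.round(0).tolist())
    o=r[1].astype(int);x0,y0=o-[50,70];k=cv2.resize(im[y0:y0+140,x0:x0+100],None,fx=4,fy=4,interpolation=3)
    for pts,col in((q,(255,255,255)),(r,(255,0,255))): cv2.polylines(k,[np.round((pts-[x0,y0]+.5)*4).astype(np.int32)],False,col,1)
    out.append(k)
cv2.imwrite('pics/pk.png',np.hstack(out))
G=RB+.006*hk
to(G,PARK,-.005)
```

```text
midbarrel off rest (rx,ry,up) 0.0344 -0.0007 0.0406 h in rest -0.709 -0.001 0.705 [-0.6817881   0.47780083 -1.81289215]
top [[489.0, 261.0], [503.0, 290.0], [514.0, 312.0]]
scene [[170.0, 243.0], [166.0, 200.0], [164.0, 172.0]]
to [ 0.5354 -0.3158  0.0895] delta [0.0242 0.0005 0.0478] [0.06 0.2  0.07] dist 0.054 0.2
```

View pics/pk.png

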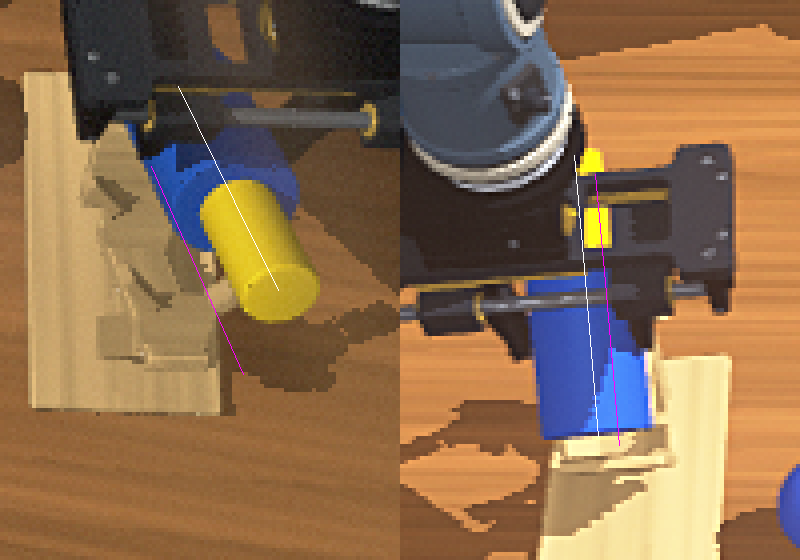

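>>> step_arm:
  deltas: "-1 0.006 0 0.012 0 0 0; -1 0.011 0 0.022 0 0 0; -1 0.015 0 0.03 0 0 0; -1 0.019 0 0.038 0 0 0; -1 0.021 0 0.042 0 0 0; -1 0.0225 0 0.0445 0 0 0; -1 0.0225 0 0.0445 0 0 0"

```text
time_s: 9.0
tool_pos: [0.5406, -0.3155, 0.0942]
tcp_rot: [-0.073, 0.987, -0.011, -0.143]
ft_force: [5.2, 1.1, 11.9]
grip_width: 0.0553
gripper_force: 30.3
```

```bash
cat >> h.py <<'E'
def rep():
    s=bot.read_state();M=R.from_quat(s['tcp_rot']).as_matrix()
    g=s['tool_pos']-.005*M[:,2];h=M@np.array([np.cos(t),0,-np.sin(t)]);mb=g-.003*h-RB
    print('midbarrel off (hk,ry,nk)',(mb@hk).round(4),(mb@ry).round(4),(mb@nk).round(4),'F hk,ry,nk',[(s['ft_force']@v).round(1) for v in(hk,ry,nk)],s['ft_force'].round(1))
E
python3 -c "
from h import *
rep()"
```

```text
midbarrel off (hk,ry,nk) 0.0027 -0.0004 0.007 F hk,ry,nk [np.float64(4.7), np.float64(0.3), np.float64(12.1)] [ 5.2  1.1 11.9]
```

>>> step_arm:
  deltas: "0.6 0 0 0 0 0 0; 0.6 0 0 0 0 0 0; 0.6 0 0 0 0 0 0; 0.6 0 0 0 0 0 0; 0.6 0 0 0 0 0 0"

```text
time_s: 9.5
tool_pos: [0.5357, -0.3164, 0.0898]
tcp_rot: [-0.073, 0.986, -0.009, -0.148]
ft_force: [-0.2, 1.4, 0.6]
grip_width: 0.0693
gripper_force: 0.0
```

Run:
```python
from h import *
rep()
for c in('top','scene'):
    C=cal(c);im=bot.capture(c)[:,:,::-1].copy();hsv=cv2.cvtColor(im,cv2.COLOR_BGR2HSV)
    k,_,st,ce=cv2.connectedComponentsWithStats(cv2.inRange(hsv,(22,150,90),(34,255,255)))
    for i in range(1,k):
        if st[i,4]>60 and np.hypot(*(ce[i]-w2px(RB+hk*.075,C)[0]))<40:print(c,ce[i].round(1),st[i].tolist())
    print(w2px([RB+hk*.075,RB+hk*.105],C).round(1).tolist())
    out=im
    if c=='top': x,y=w2px(RB,C)[0].astype(int);cv2.imwrite('pics/pk2.png',cv2.resize(im[y-70:y+70,x-70:x+70],None,fx=4,fy=4,interpolation=3))
```

```text
midbarrel off (hk,ry,nk) 0.0031 -0.0006 0.0004 F hk,ry,nk [np.float64(0.4), np.float64(1.5), np.float64(0.4)] [-0.2  1.4  0.6]
top [499.8 317.1] [487, 300, 27, 35, 622]
[[500.1, 321.3], [505.2, 333.0]]
scene [174.7 193.7] [172, 189, 7, 10, 61]
[[170.5, 190.6], [169.4, 177.1]]
```

View pics/pk2.png

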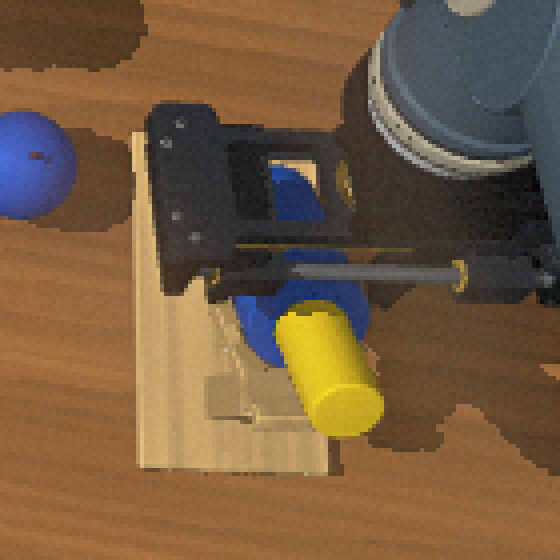

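>>> step_arm:
  deltas: "1 0 0 0 0 0 0; 1 0 0 0 0 0 0; 1 0 0 -0.03 0 0 0; 1 0 0 -0.07 0 0 0; 1 0 0 -0.12 0 0 0; 1 0 0 -0.17 0 0 0; 1 0 0 -0.2 0 0 0; 1 0 0 -0.2 0 0 0"

```text
time_s: 10.4
tool_pos: [0.5972, -0.307, 0.2866]
tcp_rot: [-0.073, 0.987, -0.011, -0.143]
ft_force: [0.0, 0.8, -0.0]
grip_width: 0.087
gripper_force: 0.0
```

```bash
cat >> h.py <<'E'
a=np.radians(50);AP=frame([0,0,-1],[np.cos(a),np.sin(a),0])
E
python3 - <<'E'
from h import *
C=cal('wrist');im=bot.capture('wrist')[:,:,::-1];cv2.imwrite('pics/w4.png',im)
print('expected foot,mid,handle end',w2px([RB-hk*.045,RB+hk*.075,RB+hk*.105],C).round(0).tolist())
hsv=cv2.cvtColor(im,cv2.COLOR_BGR2HSV)
k,_,st,ce=cv2.connectedComponentsWithStats(cv2.inRange(hsv,(22,150,90),(34,255,255)))
for i in range(1,k):
    if st[i,4]>200: print('yel',ce[i].round(1),st[i].tolist())
s=bot.read_state();print(s['time_s'],s['tool_pos'])
to([.64,-.03,.22],AP)
E
```

```text
expected foot,mid,handle end [[317.0, 237.0], [317.0, 134.0], [317.0, 100.0]]
yel [318.1 144.7] [297, 105, 43, 83, 3112]
yel [626.8 278.8] [616, 265, 18, 29, 259]
yel [100.5 337.2] [88, 326, 29, 33, 249]
10.45 [ 0.5956281  -0.30738864  0.28371871]
to [ 0.64 -0.03  0.22] delta [-0.0998  0.2677  0.0368] [ -7.03 -15.76  48.17] dist 0.288 51.2
```

View pics/w4.png

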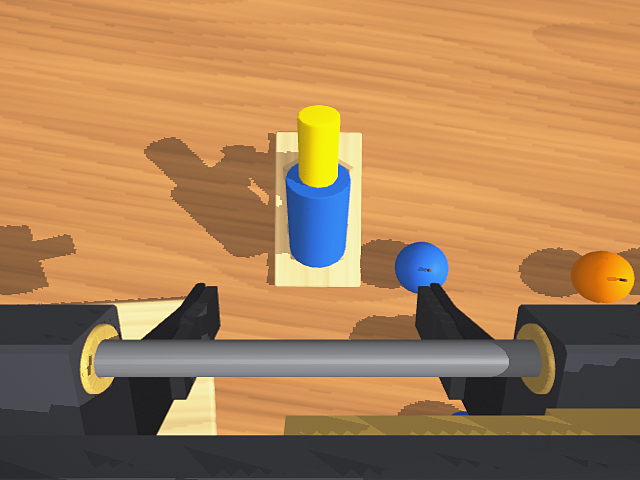

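The pusher is parked and aligned with the rest, with its handle end at about (319,113). On to the apple.

>>> step_arm:
  deltas: "1 -0.1 0.268 0.037 -7 -15.8 48.2; 1 -0.1 0.268 0.037 -7 -15.8 48.2; 1 -0.1 0.268 0.037 -7 -15.8 48.2; 1 -0.1 0.268 0.037 -7 -15.8 48.2; 1 -0.1 0.268 0.037 -7 -15.8 48.2; 1 -0.1 0.268 0.037 -7 -15.8 48.2; 1 -0.1 0.268 0.037 -7 -15.8 48.2; 1 -0.1 0.268 0.037 -7 -15.8 48.2; 1 -0.1 0.268 0.037 -7 -15.8 48.2; 1 -0.1 0.268 0.037 -7 -15.8 48.2"

```text
time_s: 11.45
tool_pos: [0.6386, -0.0327, 0.217]
tcp_rot: [0.344, 0.939, -0.001, -0.002]
ft_force: [0.0, -0.7, 0.7]
grip_width: 0.0871
gripper_force: 0.0
```

Run:
```python
from h import *
s=bot.read_state();print(s['time_s'],s['tool_pos'],np.round(s['joint_positions'],2))
for c in('wrist','top','scene'):
    C=cal(c);im=bot.capture(c)[:,:,::-1]
    k,_,st,ce=cv2.connectedComponentsWithStats(cv2.inRange(cv2.cvtColor(im,cv2.COLOR_BGR2HSV),(36,90,50),(70,255,255)))
    for i in range(1,k):
        if st[i,4]>100: print(c,'green',ce[i].round(1),st[i].tolist(),px2w(ce[i],.029,C)[0].round(4))
    for n,z in(('mug',.045),('jar',.043),('soap',.095)):
        for d in bot.silhouettes(n,c)[:1]:print(c,n,d['p'],px2w(cm(d['mask']),z,C)[0].round(3))
    if c!='wrist':
        k,_,st,ce=cv2.connectedComponentsWithStats(cv2.inRange(cv2.cvtColor(im,cv2.COLOR_BGR2HSV),(22,150,90),(34,255,255)))
        for i in range(1,k):
            if st[i,4]>60 and np.hypot(*(ce[i]-w2px(RB+hk*.075,C)[0]))<30:print(c,'handle',ce[i].round(1),st[i].tolist(),'exp',w2px([RB+hk*.075],C).round(1).tolist())
    cv2.imwrite(f'pics/a_{c}.png',im)
```

```text
11.45 [ 0.63856854 -0.03273537  0.21699229] [ 0.48  0.5  -0.71  1.58  0.34  1.2   0.57]
wrist green [369.4 215.5] [339, 184, 63, 63, 2869] [ 6.753e-01 -6.000e-04  2.900e-02]
wrist mug 0.82 [0.676 0.15  0.045]
wrist jar 0.9 [ 0.673 -0.13   0.043]
wrist soap 0.82 [0.765 0.026 0.095]
top green [340.5 211.6] [328, 199, 26, 26, 544] [ 0.6742 -0.0007  0.029 ]
top mug 0.59 [0.672 0.144 0.045]
top handle [503.1 316.5] [492, 300, 22, 34, 401] exp [[500.1, 321.3]]
scene green [304.5 290.6] [300, 278, 14, 25, 160] [ 0.6731 -0.0191  0.029 ]
scene mug 0.59 [0.671 0.141 0.045]
scene jar 0.81 [ 0.677 -0.133  0.043]
scene soap 0.62 [0.808 0.014 0.095]
scene handle [169.8 192.9] [162, 180, 17, 27, 413] exp [[170.5, 190.6]]
```

Run:
```python
from h import *
to([.675,-.001,.029],AP);to([.675,-.001,.029+.1],AP)
```

```text
to [ 0.675 -0.001  0.029] delta [-0.0096  0.0464  0.1886] [-0.13 -0.18 -0.07] dist 0.194 0.2
to [ 0.675 -0.001  0.129] delta [-0.0092  0.0461  0.0886] [-0.13 -0.18 -0.07] dist 0.1 0.2
```

>>> step_arm:
  deltas: "1 -0.0095 0.0463 0.02 0 0 0; 1 -0.0095 0.0463 0.06 0 0 0; 1 -0.0095 0.0463 0.1 0 0 0; 1 -0.0095 0.0463 0.14 0 0 0; 1 -0.0095 0.0463 0.17 0 0 0; 1 -0.0095 0.0463 0.188 0 0 0; 1 -0.0095 0.0463 0.188 0 0 0; 1 -0.0095 0.0463 0.188 0 0 0; -1 -0.0095 0.0463 0.188 0 0 0; -1 -0.0095 0.0463 0.188 0 0 0; -1 -0.0095 0.0463 0.188 0 0 0; -1 -0.0095 0.0463 0.188 0 0 0"

```text
time_s: 13.25
tool_pos: [0.6753, -0.0011, 0.0303]
tcp_rot: [0.343, 0.939, -0.0, -0.001]
ft_force: [-0.6, 0.3, -0.1]
grip_width: 0.0628
gripper_force: 0.0
```

>>> step_arm:
  deltas: "-1 0 0 0 0 0 0; -1 0 0 0 0 0 0; -1 0 0 0 0 0 0; -1 0 0 -0.04 0 0 0; -1 0 0 -0.09 0 0 0; -1 0 0 -0.14 0 0 0; -1 0 0 -0.19 0 0 0; -1 0 0 -0.24 0 0 0; -1 0 0 -0.25 0 0 0; -1 0 0 -0.25 0 0 0"

```text
time_s: 14.25
tool_pos: [0.6768, -0.0006, 0.282]
tcp_rot: [0.343, 0.939, 0.0, 0.0]
ft_force: [-0.0, 0.1, -1.1]
grip_width: 0.0474
gripper_force: 25.7
```

Run:
```python
from h import *
s=bot.read_state();M=R.from_quat(s['tcp_rot']).as_matrix();print(np.round(s['joint_positions'],2))
J=np.array([.597,.327,.175])
to(J+[0,0,.10],M)
C=cal('wrist');im=bot.capture('wrist')[:,:,::-1]
cv2.imwrite('pics/b.png',im)
k,_,st,ce=cv2.connectedComponentsWithStats(cv2.inRange(cv2.cvtColor(im,cv2.COLOR_BGR2HSV),(36,90,50),(70,255,255)))
i=1+st[1:,4].argmax();print('green',ce[i],st[i],'exp tcp, px',w2px([s['tool_pos']],C))
```

```text
[ 0.4   0.52 -0.72  1.4   0.34  1.35  0.55]
to [0.597 0.327 0.275] delta [0.272  0.1993 0.007 ] [0. 0. 0.] dist 0.337 0.0
green [317.05213362 288.64742228] [  257   232   121   108 10358] exp tcp, px [[315.21405643 293.97986664]]
```

>>> step_arm:
  deltas: "-1 0.17 0.12 0 0 0 0; -1 0.17 0.12 0 0 0 0; -1 0.17 0.12 0 0 0 0; -1 0.17 0.12 0 0 0 0; -1 0.17 0.12 0 0 0 0; -1 0.17 0.12 0 0 0 0; -1 0.17 0.12 0 0 0 0"

```text
time_s: 15.0
tool_pos: [0.6232, 0.1979, 0.2776]
tcp_rot: [0.343, 0.939, -0.002, -0.003]
ft_force: [0.4, 0.6, -1.2]
grip_width: 0.0471
gripper_force: 25.7
```

Run:
```python
from h import *
s=bot.read_state();M=R.from_quat(s['tcp_rot']).as_matrix();print(s['tool_pos'])
C=cal('wrist');im=bot.capture('wrist')[:,:,::-1].copy();cv2.imwrite('pics/c0.png',im)
np.savez('c0.npz',K=C[0],p=C[1],M=C[2])
q=np.linspace(0,2*np.pi,72);J=np.array([.597,.327,.175])
for r,z in((.041,.175),(.033,.13)):
    P=w2px(np.c_[J[0]+r*np.cos(q),J[1]+r*np.sin(q),np.full(72,z)],C);cv2.polylines(im,[np.round(P).astype(np.int32)],True,(255,0,255),1)
print(w2px(J,C))
cv2.imwrite('pics/c.png',im)
to(J+[0,0,.10],M)
```

```text
[0.6232411  0.19788994 0.27760573]
[[444.59806576  78.48165409]]
to [0.597 0.327 0.275] delta [0.1043 0.0818 0.0029] [ 0.03  0.02 -0.09] dist 0.133 0.1
```

View pics/c.png

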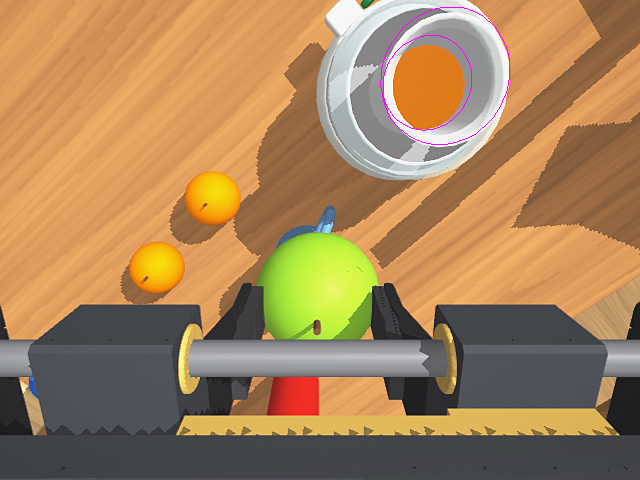

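The rim overlay matches to within 2 px: the mouth is at (445,78) and the apple sits between the pads at (318,290). Next I'll move over the mouth, lower and release.

>>> step_arm:
  deltas: "-1 0.104 0.082 0 0 0 0; -1 0.104 0.082 0 0 0 0; -1 0.104 0.082 0.003 0 0 0; -1 0.104 0.082 0.03 0 0 0; -1 0.104 0.082 0.05 0 0 0; -1 0.104 0.082 0.065 0 0 0; -1 0.104 0.082 0.075 0 0 0; -1 0.104 0.082 0.082 0 0 0; -1 0.104 0.082 0.082 0 0 0; -1 0.104 0.082 0.082 0 0 0"

```text
time_s: 16.05
tool_pos: [0.5964, 0.33, 0.1987]
tcp_rot: [0.343, 0.939, -0.0, -0.002]
ft_force: [-0.0, 0.3, -1.4]
grip_width: 0.0475
gripper_force: 25.7
```

Run:
```python
from h import *
s=bot.read_state();M=R.from_quat(s['tcp_rot']).as_matrix();print(s['tool_pos'],s['ft_force'])
to([.5965,.327,.194],M)
for c in('top','scene'):
    C=cal(c);im=bot.capture(c)[:,:,::-1]
    k,_,st,ce=cv2.connectedComponentsWithStats(cv2.inRange(cv2.cvtColor(im,cv2.COLOR_BGR2HSV),(36,90,50),(70,255,255)))
    for i in range(1,k):
        if st[i,4]>40:print(c,ce[i],st[i],w2px([s['tool_pos']],C))
```

```text
[0.59642879 0.32995104 0.19868101] [-0.02225631  0.32432438 -1.38207489]
to [0.5965 0.327  0.194 ] delta [-0.002  -0.0022  0.0047] [0. 0. 0.] dist 0.006 0.0
scene [479.56289308 208.47955975] [466 194  29  29 636] [[480.70584917 207.89834032]]
```

>>> step_arm:
  deltas: "-1 -0.002 -0.002 0.004 0 0 0; -1 -0.002 -0.002 0.004 0 0 0; -1 -0.002 -0.002 0.004 0 0 0; 1 -0.002 -0.002 0.004 0 0 0; 1 -0.002 -0.002 0.004 0 0 0; 1 -0.002 -0.002 0.004 0 0 0; 1 -0.002 -0.002 0.004 0 0 0; 1 -0.002 -0.002 0.004 0 0 0; 1 -0.002 -0.002 0.004 0 0 0; 1 -0.002 -0.002 -0.04 0 0 0; 1 -0.002 -0.002 -0.09 0 0 0; 1 -0.002 -0.002 -0.14 0 0 0"

```text
time_s: 17.35
tool_pos: [0.5964, 0.3268, 0.3394]
tcp_rot: [0.343, 0.939, -0.001, -0.002]
ft_force: [1.5, 0.5, 0.2]
grip_width: 0.0868
gripper_force: 0.0
```

Run:
```python
from h import *
s=bot.read_state();print(s['tool_pos'],s['time_s'],np.round(s['joint_positions'],2))
J=np.array([.597,.327,.175])
for c in('wrist','top','scene'):
    C=cal(c);im=bot.capture(c)[:,:,::-1];cv2.imwrite(f'pics/d_{c}.png',im)
    k,_,st,ce=cv2.connectedComponentsWithStats(cv2.inRange(cv2.cvtColor(im,cv2.COLOR_BGR2HSV),(36,60,50),(75,255,255)))
    for i in range(1,k):
        if st[i,4]>40:print(c,ce[i].round(1),st[i],w2px(J-[0,0,.02],C).round(1))
```

```text
[0.59643019 0.3267787  0.3393711 ] 17.35 [-0.08  0.51 -0.77  1.3   0.34  1.47  0.05]
wrist [291.1 111.9] [283 103  18  19 128] [[317.5 208.8]]
wrist [317.6 206.6] [ 288  177   62   60 2763] [[317.5 208.8]]
top [165.6 203.5] [151 190  31  28 674] [[165.6 202.5]]
scene [475.5 222.8] [461 214  29  18 370] [[475.6 224.3]]
```

```bash
cat >> h.py <<'E'
HG=frame(-hk,ry)
E
python3 - <<'E'
from h import *
to([.50,-.05,.34],frame([.35,0,-.94],[-.05,1,0]))
to(RB+.195*hk,HG,-.005)
E
```

```text
to [ 0.5  -0.05  0.34] delta [-0.1692 -0.3527  0.0004] [ -6.37 -19.74 -42.35] dist 0.391 47.2
to [ 0.4081 -0.3347  0.2243] delta [-0.2822 -0.6304  0.1144] [-18.7  -42.15 -46.04] dist 0.7 65.2
```

>>> step_arm:
  deltas: "1 -0.17 -0.353 0 -6.4 -19.7 -42.3; 1 -0.17 -0.353 0 -6.4 -19.7 -42.3; 1 -0.17 -0.353 0 -6.4 -19.7 -42.3; 1 -0.17 -0.353 0 -6.4 -19.7 -42.3; 1 -0.17 -0.353 0 -6.4 -19.7 -42.3; 1 -0.17 -0.353 0 -6.4 -19.7 -42.3; 1 -0.17 -0.353 0 -6.4 -19.7 -42.3; 1 -0.17 -0.353 0 -6.4 -19.7 -42.3; 1 -0.17 -0.353 0 -6.4 -19.7 -42.3; 1 -0.17 -0.353 0 -6.4 -19.7 -42.3"

```text
time_s: 18.5
tool_pos: [0.4972, -0.0588, 0.3364]
tcp_rot: [-0.018, 0.985, -0.007, 0.172]
ft_force: [-0.1, -0.2, -0.6]
grip_width: 0.0869
gripper_force: 0.0
```

Run:
```python
from h import *
s=bot.read_state();print(s['tool_pos'],np.round(s['joint_positions'],2))
to(RB+.195*hk,HG,-.005)
```

```text
[ 0.49722866 -0.05876561  0.33643919] [ 0.79 -0.09 -0.68  1.96 -0.1   0.91  1.75]
to [ 0.4081 -0.3347  0.2243] delta [ 0.1321 -0.2705  0.0775] [ -4.54 -25.23  -4.95] dist 0.311 26.1
```

>>> step_arm:
  deltas: "1 0.132 -0.27 0.077 -4.5 -25.2 -5; 1 0.132 -0.27 0.077 -4.5 -25.2 -5; 1 0.132 -0.27 0.077 -4.5 -25.2 -5; 1 0.132 -0.27 0.077 -4.5 -25.2 -5; 1 0.132 -0.27 0.077 -4.5 -25.2 -5; 1 0.132 -0.27 0.077 -4.5 -25.2 -5; 1 0.132 -0.27 0.077 -4.5 -25.2 -5; 1 0.132 -0.27 0.077 -4.5 -25.2 -5; 1 0.132 -0.27 0.077 -4.5 -25.2 -5; 1 0.132 -0.27 0.077 -4.5 -25.2 -5"

```text
time_s: 19.5
tool_pos: [0.4516, -0.233, 0.2916]
tcp_rot: [-0.067, 0.926, 0.025, 0.37]
ft_force: [-0.4, -0.1, 2.2]
grip_width: 0.0873
gripper_force: 0.0
```

Run:
```python
from h import *
s=bot.read_state();print(s['tool_pos'],np.round(s['joint_positions'],2))
to(RB+.195*hk,HG,-.005)
C=cal('wrist');im=bot.capture('wrist')[:,:,::-1].copy();cv2.imwrite('pics/e0.png',im)
np.savez('e0.npz',K=C[0],p=C[1],M=C[2])
hsv=cv2.cvtColor(im,cv2.COLOR_BGR2HSV)
for n,lo,hi in(('yel',(22,150,90),(34,255,255)),('blue',(108,150,60),(125,255,255))):
    k,_,st,ce=cv2.connectedComponentsWithStats(cv2.inRange(hsv,lo,hi))
    for i in range(1,k):
        if st[i,4]>300:print(n,ce[i].round(1),st[i].tolist())
print(w2px([RB+hk*.105,RB+hk*.045],C).round(0).tolist())
for d in(0,.045,.105):
    u=RB+d*hk
    for r in(.029,.017):
        q=np.linspace(0,2*np.pi,60);P=w2px(u+r*(np.cos(q)[:,None]*ry+np.sin(q)[:,None]*nk),C);cv2.polylines(im,[np.round(P).astype(np.int32)],True,(255,0,255),1)
cv2.imwrite('pics/e.png',im)
```

```text
[ 0.45161739 -0.23296816  0.29164822] [-0.49 -0.33  1.04  2.28 -0.44  0.49  2.66]
to [ 0.4081 -0.3347  0.2243] delta [ 0.0883 -0.0942  0.0094] [-0.29 -1.47 -0.01] dist 0.129 1.5
yel [184.4 117.1] [151, 90, 69, 53, 2864]
yel [372.9 201.1] [350, 184, 47, 35, 1347]
blue [220.4 119.6] [176, 81, 77, 74, 2581]
blue [335.7 115.2] [311, 89, 53, 55, 2046]
blue [362.7 222.7] [349, 208, 31, 24, 304]
[[167.0, 105.0], [195.0, 109.0]]
```

View pics/e.png

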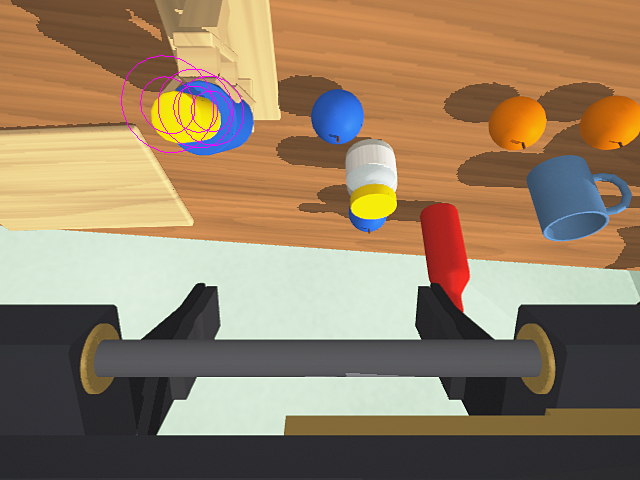

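Run:
```python
from h import *
from scipy.optimize import least_squares
w=np.load('e0.npz');V={'e':((w['K'],w['p'],w['M']),[151,90,220,143],[1,1,1,1]),'top':(cal('top'),[492,300,514,334],[1,1,1,1]),'scene':(cal('scene'),[162,180,179,207],[1,1,1,0])}
for c in('top','scene'):
    im=cv2.imread(f'pics/d_{c}.png');C=cal(c);k,_,st,ce=cv2.connectedComponentsWithStats(cv2.inRange(cv2.cvtColor(im,cv2.COLOR_BGR2HSV),(20,120,60),(36,255,255)))
    for i in range(1,k):
        if st[i,4]>60 and np.hypot(*(ce[i]-w2px(RB+hk*.075,C)[0]))<30:
            print(c,st[i]);V[c]=(C,[st[i,0],st[i,1],st[i,0]+st[i,2],st[i,1]+st[i,3]],V[c][2])
q=np.linspace(0,2*np.pi,60)
def res(o,names,ret=False):
    B=RB+o[0]*hk+o[1]*ry+o[2]*nk;out=[]
    P=np.vstack([B+d*hk+.017*(np.cos(q)[:,None]*ry+np.sin(q)[:,None]*nk) for d in(.045,.105)])
    for n in names:
        C,b,m=V[n];u=w2px(P,C);e=(np.r_[u.min(0)+.5,u.max(0)+.5]-b)*m;out.append(e)
    return np.concatenate(out)
for names in(['e','top','scene'],['e','top'],['top','scene'],['e','scene']):
    r=least_squares(res,[0,0,0],args=(names,));print(names,(r.x*1000).round(1),r.fun.round(1))
```

```text
top [487 300  27  35 636]
scene [161 180  19  27 428]
['e', 'top', 'scene'] [-8.4  0.8  6.5] [-2.3 -0.7  1.9  0.4 -1.4 -1.7  0.5 -0.6  1.  -0.   0.2  0. ]
['e', 'top'] [-7.9  1.1  6.6] [-2.1 -0.7  2.2  0.5 -1.5 -1.6  0.5 -0.4]
['top', 'scene'] [-8.4 -0.8  3.8] [-0.9 -0.5  1.   0.6  0.6  0.2 -0.3  0. ]
['e', 'scene'] [-11.    0.1   6.6] [-1.7 -0.2  1.8  0.4  0.8  1.2 -0.   0. ]
```

```bash
cat >> h.py <<'E'
PH=RB+.0665*hk+.006*nk
g=np.radians(35);HG=frame(-np.cos(g)*up+np.sin(g)*rx,-ry)
E
python3 - <<'E'
from h import *
to([.55,-.22,.36],frame([0,0,-1],[1,.1,0]))
E
```

```text
to [ 0.55 -0.22  0.36] delta [-0.1241  0.0096  0.0185] [34.59 33.5  86.66] dist 0.126 99.1
```

>>> step_arm:
  deltas: "1 -0.124 0.01 0.018 34.6 33.5 86.7; 1 -0.124 0.01 0.018 34.6 33.5 86.7; 1 -0.124 0.01 0.018 34.6 33.5 86.7; 1 -0.124 0.01 0.018 34.6 33.5 86.7; 1 -0.124 0.01 0.018 34.6 33.5 86.7; 1 -0.124 0.01 0.018 34.6 33.5 86.7; 1 -0.124 0.01 0.018 34.6 33.5 86.7; 1 -0.124 0.01 0.018 34.6 33.5 86.7; 1 -0.124 0.01 0.018 34.6 33.5 86.7; 1 -0.124 0.01 0.018 34.6 33.5 86.7; 1 -0.124 0.01 0.018 34.6 33.5 86.7; 1 -0.124 0.01 0.018 34.6 33.5 86.7"

```text
time_s: 20.75
tool_pos: [0.5523, -0.2069, 0.3643]
tcp_rot: [0.628, 0.778, 0.0, 0.029]
ft_force: [-0.2, -0.1, 0.5]
grip_width: 0.0868
gripper_force: 0.0
```

Run:
```python
from h import *
s=bot.read_state();print(s['tool_pos'],np.round(s['joint_positions'],2))
to([.55,-.22,.36],frame([0,0,-1],[1,.1,0]))
to(PH+.10*nk+.03*up,HG,-.005)
```

```text
[ 0.55226875 -0.20686455  0.3642512 ] [-0.11  0.21  0.48  1.58 -0.08  1.32  0.58]
to [ 0.55 -0.22  0.36] delta [-0.0122 -0.0052  0.0046] [2.27 2.47 6.49] dist 0.014 7.3
to [ 0.5715 -0.3105  0.2379] delta [-0.0995 -0.0079  0.1308] [-24.93  26.96  91.7 ] dist 0.165 98.8
```

>>> step_arm:
  deltas: "1 -0.1 -0.008 0.08 -24.9 27 91.7; 1 -0.1 -0.008 0.08 -24.9 27 91.7; 1 -0.1 -0.008 0.08 -24.9 27 91.7; 1 -0.1 -0.008 0.08 -24.9 27 91.7; 1 -0.1 -0.008 0.08 -24.9 27 91.7; 1 -0.1 -0.008 0.08 -24.9 27 91.7; 1 -0.1 -0.008 0.08 -24.9 27 91.7; 1 -0.1 -0.008 0.08 -24.9 27 91.7; 1 -0.1 -0.008 0.13 -24.9 27 91.7; 1 -0.1 -0.008 0.13 -24.9 27 91.7; 1 -0.1 -0.008 0.13 -24.9 27 91.7; 1 -0.1 -0.008 0.13 -24.9 27 91.7"

```text
time_s: 21.95
tool_pos: [0.5708, -0.3115, 0.2377]
tcp_rot: [0.951, 0.069, 0.301, -0.023]
ft_force: [0.2, -0.1, 0.2]
grip_width: 0.0868
gripper_force: 0.0
```

>>> step_arm:
  deltas: "1 0 0 0 0 0 0; 1 0 0 0 0 0 0"

```text
time_s: 22.15
tool_pos: [0.5721, -0.3124, 0.2398]
tcp_rot: [0.95, 0.073, 0.301, -0.022]
ft_force: [0.2, -1.2, 0.4]
grip_width: 0.087
gripper_force: 0.0
```

Run:
```python
from h import *
s=bot.read_state();print(s['tool_pos'],np.round(s['joint_positions'],2))
to(PH+.10*nk+.03*up,HG,-.005);to(PH+.05*nk,HG,-.005);to(PH,HG,-.005)
C=cal('wrist');im=bot.capture('wrist')[:,:,::-1].copy();cv2.imwrite('pics/f0.png',im)
print(w2px([PH+hk*.03,PH-hk*.03],C).round(0).tolist())
k,_,st,ce=cv2.connectedComponentsWithStats(cv2.inRange(cv2.cvtColor(im,cv2.COLOR_BGR2HSV),(22,150,90),(34,255,255)))
for i in range(1,k):
    if st[i,4]>300:print(ce[i].round(1),st[i].tolist())
```

```text
[ 0.57213582 -0.31237754  0.23976716] [ 0.12  0.26  0.62  1.97 -0.96  0.76 -0.05]
to [ 0.5715 -0.3105  0.2379] delta [-0.0014 -0.002   0.0013] [-0.08 -0.16  0.33] dist 0.003 0.4
to [ 0.5365 -0.3157  0.1725] delta [-0.0679 -0.0023  0.0344] [-0.08 -0.16  0.33] dist 0.076 0.4
to [ 0.5015 -0.3208  0.1372] delta [-0.1172 -0.0026  0.0429] [-0.08 -0.16  0.33] dist 0.125 0.4
[[314.0, 481.0], [315.0, 398.0]]
[145.5 190.2] [113, 161, 65, 60, 2975]
[313.6 400.6] [290, 383, 49, 33, 1395]
```

>>> step_arm:
  deltas: "1 -0.03 -0.002 0.016 0 0 0; 1 -0.068 -0.002 0.034 0 0 0; 1 -0.068 -0.002 0.034 0 0 0; 1 -0.068 -0.002 0.034 0 0 0"

```text
time_s: 22.6
tool_pos: [0.5344, -0.3172, 0.1716]
tcp_rot: [0.951, 0.071, 0.301, -0.023]
ft_force: [-0.0, -0.3, -0.4]
grip_width: 0.0869
gripper_force: 0.0
```

Run:
```python
from h import *
s=bot.read_state();print(s['tool_pos'],np.round(s['joint_positions'],2),s['ft_force'])
to(PH+.05*nk,HG,-.005);to(PH,HG,-.005)
```

```text
[ 0.53436451 -0.31721718  0.17163924] [ 0.49  0.29  0.25  2.08 -1.04  0.62  0.11] [-0.04350147 -0.31210421 -0.35914683]
to [ 0.5365 -0.3157  0.1725] delta [ 0.0024 -0.0012  0.0006] [-0.07 -0.12  0.06] dist 0.003 0.1
to [ 0.5015 -0.3208  0.1372] delta [-0.0468 -0.0013  0.0092] [-0.07 -0.12  0.06] dist 0.048 0.1
```

Reachable so far, so I'll close in slowly and grip.

>>> step_arm:
  deltas: "1 -0.015 -0.001 0.003 0 0 0; 1 -0.03 -0.001 0.006 0 0 0; 1 -0.047 -0.001 0.009 0 0 0; 1 -0.047 -0.001 0.009 0 0 0; 1 -0.047 -0.001 0.009 0 0 0; 1 -0.047 -0.001 0.009 0 0 0"

```text
time_s: 23.2
tool_pos: [0.5047, -0.3211, 0.1403]
tcp_rot: [0.95, 0.073, 0.303, -0.021]
ft_force: [0.3, -0.3, -0.0]
grip_width: 0.0869
gripper_force: 0.0
```

Run:
```python
from h import *
s=bot.read_state();print(s['tool_pos'],np.round(s['joint_positions'],2),s['ft_force'])
to(PH,HG,-.005)
out=[]
for c in('top','scene'):
    C=cal(c);im=bot.capture(c)[:,:,::-1].copy();x,y=w2px(PH,C)[0].astype(int)
    out.append(cv2.resize(im[y-60:y+60,x-50:x+50],None,fx=4,fy=4,interpolation=3))
cv2.imwrite('pics/g.png',np.hstack(out))
```

```text
[ 0.50474554 -0.32113771  0.14027753] [ 0.8   0.31 -0.07  2.13 -1.04  0.52  0.2 ] [ 0.25640371 -0.26119731 -0.02522706]
to [ 0.5015 -0.3208  0.1372] delta [-0.0044 -0.0008  0.0007] [ 0.07 -0.31  0.35] dist 0.004 0.5
```

View pics/g.png

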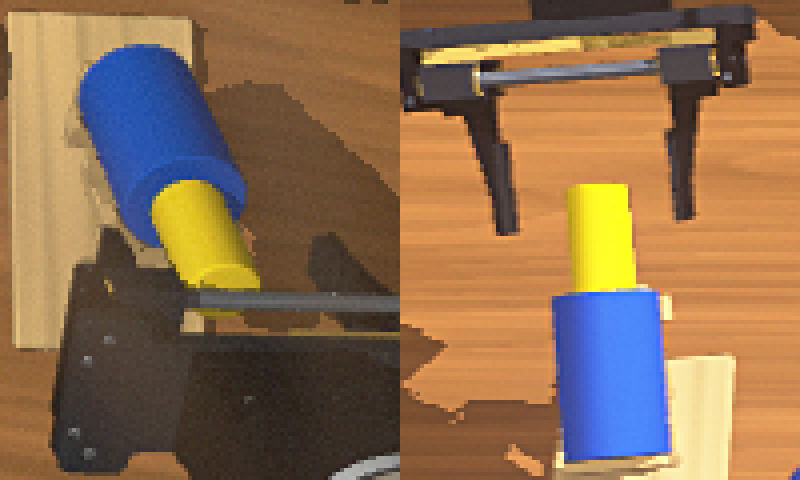

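Run:
```python
from h import *
s=bot.read_state();M=R.from_quat(s['tcp_rot']).as_matrix();p=s['tool_pos']
for c in('top','scene'):
    C=cal(c);x,y=w2px(PH,C)[0].astype(int);o=np.array([x-50,y-60])
    f=lambda P:((w2px(P,C)-o)*4).round(0).tolist()
    print(c,'tips',f([p+.014*M[:,2]+e*.05*M[:,1] for e in(-1,1)]),'handle end,mid,base,foot',f([PH+.03*hk,PH,PH-.03*hk,PH-.12*hk]))
```

```text
top tips [[83.0, 211.0], [298.0, 217.0]] handle end,mid,base,foot [[222.0, 288.0], [202.0, 243.0], [183.0, 200.0], [131.0, 84.0]]
scene tips [[295.0, 267.0], [111.0, 283.0]] handle end,mid,base,foot [[197.0, 187.0], [201.0, 241.0], [206.0, 295.0], [220.0, 458.0]]
```

>>> step_arm:
  deltas: "1 -0.004 -0.001 0.004 0 0 0; 1 -0.004 -0.001 0.004 0 0 0; 0 -0.004 -0.001 0.004 0 0 0; 0 -0.004 -0.001 0.004 0 0 0; -0.5 -0.004 -0.001 0.004 0 0 0; -0.5 -0.004 -0.001 0.004 0 0 0; -1 -0.004 -0.001 0.004 0 0 0; -1 -0.004 -0.001 0.004 0 0 0; -1 -0.004 -0.001 0.004 0 0 0; -1 -0.004 -0.001 0.004 0 0 0; -1 -0.004 -0.001 0.004 0 0 0; -1 -0.004 -0.001 0.004 0 0 0"

```text
time_s: 24.5
tool_pos: [0.5021, -0.3206, 0.1336]
tcp_rot: [0.95, 0.072, 0.302, -0.021]
ft_force: [0.2, 0.0, -1.1]
grip_width: 0.0335
gripper_force: 30.0
```

Run:
```python
from h import *
s=bot.read_state();M=R.from_quat(s['tcp_rot']).as_matrix();p=s['tool_pos'];print(p,s['ft_force'],s['grip_width'],s['gripper_force'],np.round(s['joint_positions'],2))
d=p-.005*M[:,2]-PH;print('grasp vs PH in hk,ry,nk mm',[(1000*d@v).round(1) for v in(hk,ry,nk)],'nk,hk in tool',(M.T@nk).round(3),(M.T@hk).round(3),(M.T@up).round(3))
```

```text
[ 0.5020803  -0.32062343  0.13361506] [ 0.24689422  0.02223898 -1.12836311] 0.03348523912661544 29.99607534147799 [ 0.85  0.32 -0.12  2.14 -1.04  0.5   0.21]
grasp vs PH in hk,ry,nk mm [np.float64(-2.9), np.float64(0.1), np.float64(-2.1)] nk,hk in tool [ 0.986  0.004 -0.169] [-0.17   0.001 -0.986] [ 0.577  0.003 -0.817]
```

```bash
cat >> h.py <<'E'
HT=np.array([-.17,0,-.986]);HT/=np.linalg.norm(HT);NT=np.array([.986,0,-.17])
FT=np.array([0,0,-.005])-.117*HT+.002*NT   # foot in tool frame
J=np.array([.597,.327,.175])
def upright(az):
    az=np.radians(az);y=np.array([np.cos(az),np.sin(az),0]);x0=np.cross(y,-up)  # tool x when z down
    # h = HT0 x + HT2 z = up, rotate about y
    b=np.arctan2(HT[0],-HT[2]);z=-np.cos(b)*up+np.sin(b)*x0;return frame(z,y)
def foot(pos,az):
    M=upright(az);assert np.allclose(M@HT,up,atol=1e-3),M@HT
    to(pos-M@FT,M)
E
python3 - <<'E'
from h import *
foot(np.array([.50,-.10,.30]),-50)
foot(J+[0,0,.05],-20)
E
```

```text
to [ 0.4978 -0.1018  0.4121] delta [ 0.1843 -0.216  -0.2117] [  7.3  -43.81 -31.41] dist 0.354 54.4
to [0.596  0.3243 0.3371] delta [ 0.2729 -0.6231 -0.0589] [ 14.04 -40.43 -61.32] dist 0.683 74.8
```

>>> step_arm:
  deltas: "-1 0.03 0 -0.005 0 0 0; -1 0.06 0 -0.01 0 0 0; -1 0.1 0 -0.017 0 0 0; -1 0.12 0 -0.06 0 0 0; -1 0.14 0 -0.1 0 0 0; -1 0.16 0 -0.14 0 0 0; -1 0.16 0 -0.14 0 0 0"

```text
time_s: 25.2
tool_pos: [0.5528, -0.3143, 0.348]
tcp_rot: [0.949, 0.073, 0.306, -0.017]
ft_force: [0.4, 0.4, -0.7]
grip_width: 0.0333
gripper_force: 30.0
```

Run:
```python
from h import *
s=bot.read_state();M=R.from_quat(s['tcp_rot']).as_matrix();p=s['tool_pos'];print(p,s['ft_force'],s['grip_width'],np.round(s['joint_positions'],2))
h=M@HT;f=p+M@FT;print('h',h.round(3))
for c in('top','scene','wrist'):
    C=cal(c);im=bot.capture(c)[:,:,::-1];hsv=cv2.cvtColor(im,cv2.COLOR_BGR2HSV);cv2.imwrite(f'pics/i_{c}.png',im)
    print(c,'exp handle end, barrel top, mid-barrel, foot',w2px([f+.15*h,f+.09*h,f+.045*h,f],C).round(0).tolist())
    for n,lo,hi in(('yel',(20,120,60),(36,255,255)),('blue',(108,150,40),(125,255,255))):
        k,_,st,ce=cv2.connectedComponentsWithStats(cv2.inRange(hsv,lo,hi))
        for i in range(1,k):
            if st[i,4]>150 and np.hypot(*(ce[i]-w2px(f+.06*h,C)[0]))<120:print('  ',n,ce[i].round(1),st[i].tolist())
foot(np.array([.50,-.10,.30]),-50)
```

```text
[ 0.55278431 -0.31429351  0.34803056] [ 0.37596386  0.38771649 -0.6832722 ] 0.03329167346136476 [ 0.63  0.11  0.04  1.84 -0.61  0.83 -0.41]
h [-0.707 -0.098  0.701]
top exp handle end, barrel top, mid-barrel, foot [[564.0, 284.0], [548.0, 259.0], [537.0, 242.0], [527.0, 226.0]]
   yel [554.  264.1] [537, 251, 40, 27, 573]
   blue [538.2 238.6] [514, 214, 54, 61, 1505]
scene exp handle end, barrel top, mid-barrel, foot [[144.0, 109.0], [147.0, 141.0], [149.0, 164.0], [150.0, 188.0]]
   yel [133.4  68.9] [110, 66, 47, 7, 160]
   yel [145.8 124.4] [136, 109, 21, 31, 562]
   blue [149.4 163.9] [133, 140, 34, 50, 1459]
wrist exp handle end, barrel top, mid-barrel, foot [[327.0, 339.0], [325.0, 257.0], [325.0, 220.0], [324.0, 193.0]]
   yel [317.4 294.6] [274, 238, 87, 102, 7143]
   blue [317.7 220.8] [263, 166, 110, 127, 7720]
   blue [230.2 292.2] [204, 272, 46, 46, 1221]
to [ 0.4978 -0.1018  0.4121] delta [ 0.0258 -0.2147 -0.0721] [  7.07 -43.71 -31.33] dist 0.228 54.2
```

The pusher is in hand where predicted: mid-barrel shows at (149,164) in the scene view, which is also the predicted pixel. Next I'll turn it upright and carry it over.

>>> step_arm:
  deltas: "-1 0.026 -0.215 -0.072 7 -43.7 -31.3; -1 0.026 -0.215 -0.072 7 -43.7 -31.3; -1 0.026 -0.215 -0.072 7 -43.7 -31.3; -1 0.026 -0.215 -0.072 7 -43.7 -31.3; -1 0.026 -0.215 -0.072 7 -43.7 -31.3; -1 0.026 -0.215 -0.072 7 -43.7 -31.3; -1 0.026 -0.215 -0.072 7 -43.7 -31.3; -1 0.026 -0.215 -0.072 7 -43.7 -31.3; -1 0.026 -0.215 -0.072 7 -43.7 -31.3; -1 0.026 -0.215 -0.072 7 -43.7 -31.3"

```text
time_s: 26.35
tool_pos: [0.4983, -0.1031, 0.4128]
tcp_rot: [0.937, 0.339, -0.079, 0.031]
ft_force: [0.3, -0.1, -1.8]
grip_width: 0.0333
gripper_force: 30.0
```

Run:
```python
from h import *
s=bot.read_state();print(s['tool_pos'],np.round(s['joint_positions'],2))
foot(J+[0,0,.10],-20)
```

```text
[ 0.49834234 -0.10312694  0.41277424] [ 0.22  0.15 -0.21  1.53  0.14  1.59 -0.87]
to [0.596  0.3243 0.3871] delta [ 0.3476 -0.2662 -0.0346] [-4.940e+00  1.000e-02 -2.984e+01] dist 0.439 30.2
```

>>> step_arm:
  deltas: "-1 0.348 -0.266 -0.035 -4.9 0 -29.8; -1 0.348 -0.266 -0.035 -4.9 0 -29.8; -1 0.348 -0.266 -0.035 -4.9 0 -29.8; -1 0.348 -0.266 -0.035 -4.9 0 -29.8; -1 0.348 -0.266 -0.035 -4.9 0 -29.8; -1 0.348 -0.266 -0.035 -4.9 0 -29.8; -1 0.348 -0.266 -0.035 -4.9 0 -29.8; -1 0.348 -0.266 -0.035 -4.9 0 -29.8; -1 0.348 -0.266 -0.035 -4.9 0 -29.8; -1 0.348 -0.266 -0.035 -4.9 0 -29.8; -1 0.348 -0.266 -0.035 -4.9 0 -29.8; -1 0.348 -0.266 -0.035 -4.9 0 -29.8"

```text
time_s: 27.55
tool_pos: [0.5969, 0.3233, 0.3885]
tcp_rot: [0.817, 0.571, -0.07, 0.05]
ft_force: [0.4, -0.2, -1.6]
grip_width: 0.0336
gripper_force: 30.0
```

```bash
cat > chk.py <<'E'
from h import *
from scipy.optimize import least_squares
s=bot.read_state();M=R.from_quat(s['tcp_rot']).as_matrix();p=s['tool_pos'];print(s['time_s'],p,s['ft_force'],np.round(s['joint_positions'],2))
h=M@HT;f=p+M@FT;print('h',h.round(3),'foot rel mouth mm',((f-J)*1000).round(1))
for c in('scene','top','wrist'):
    C=cal(c);im=bot.capture(c)[:,:,::-1];hsv=cv2.cvtColor(im,cv2.COLOR_BGR2HSV);cv2.imwrite(f'pics/j{s["time_s"]:.1f}_{c}.png',im)
    q=np.linspace(0,2*np.pi,60);ring=np.c_[np.cos(q),np.sin(q),0*q]
    P=w2px(np.vstack([f+.029*ring,f+.09*h+.029*ring]),C);print(c,'exp barrel box',P.min(0).round(0),P.max(0).round(0))
    k,_,st,ce=cv2.connectedComponentsWithStats(cv2.inRange(hsv,(105,120,40),(125,255,255)))
    for i in range(1,k):
        if st[i,4]>100 and np.hypot(*(ce[i]-w2px(f+.045*h,C)[0]))<60:print('   blue',st[i,:2],st[i,:2]+st[i,2:4],st[i,4])
    k,_,st,ce=cv2.connectedComponentsWithStats(cv2.inRange(hsv,(36,60,50),(75,255,255)))
    for i in range(1,k):
        if st[i,4]>100 and np.hypot(*(ce[i]-w2px(J,C)[0]))<60:print('   green',ce[i].round(1),st[i].tolist())
foot(J+[0,0,.01],-20)
E
python3 chk.py
```

```text
27.55 [0.59694537 0.32328303 0.38854298] [ 0.41836523 -0.16435279 -1.62821794] [-0.35  0.51 -0.45  1.11  0.29  1.71 -1.1 ]
h [-0.001  0.001  1.   ] foot rel mouth mm [  1.1  -1.2 101.5]
scene exp barrel box [470. 128.] [512. 187.]
   blue [470 130] [512 187] 1531
   green [475.5 222.8] [461, 214, 29, 18, 370]
top exp barrel box [ 99. 141.] [160. 197.]
   blue [101 142] [160 197] 1571
   green [165.6 203.5] [151, 190, 31, 28, 676]
wrist exp barrel box [262. 162.] [373. 311.]
   blue [263 164] [374 293] 7923
   green [314.7 146.4] [287, 123, 57, 48, 1994]
to [0.596  0.3243 0.2971] delta [ 0.0161 -0.0012  0.0905] [ 0.09 -0.01 -0.1 ] dist 0.092 0.1
```

>>> step_arm:
  deltas: "-1 0.0065 -0.001 0.035 0 0 0; -1 0.0135 -0.001 0.075 0 0 0; -1 0.0145 -0.001 0.081 0 0 0; -1 0.015 -0.001 0.085 0 0 0; -1 0.016 -0.001 0.09 0 0 0; -1 0.017 -0.001 0.095 0 0 0; -1 0.0175 -0.001 0.1 0 0 0; -1 0.0185 -0.001 0.105 0 0 0; -1 0.0185 -0.001 0.105 0 0 0"

```text
time_s: 28.6
tool_pos: [0.5959, 0.3263, 0.2822]
tcp_rot: [0.816, 0.572, -0.069, 0.049]
ft_force: [-0.5, -0.4, 0.6]
grip_width: 0.0332
gripper_force: 30.0
```

```bash
python3 chk.py
```

```text
28.6 [0.59585593 0.32633462 0.2821971 ] [-0.47546456 -0.42170241  0.55269911] [-0.33  0.55 -0.45  1.3   0.31  1.5  -1.14]
h [-0.002 -0.     1.   ] foot rel mouth mm [ 0.   2.1 -4.9]
scene exp barrel box [463. 174.] [502. 229.]
   blue [463 176] [502 229] 1263
top exp barrel box [127. 168.] [178. 215.]
   blue [129 169] [177 215] 1075
   green [172.8 208.7] [156, 195, 26, 23, 140]
wrist exp barrel box [262. 162.] [373. 311.]
   blue [263 164] [374 293] 7919
   green [320.7 165.5] [281, 158, 73, 27, 418]
to [0.596  0.3243 0.2971] delta [-0.0043  0.0009 -0.0144] [ 0.08 -0.05  0.07] dist 0.015 0.1
```

>>> step_arm:
  deltas: "-1 -0.001 0.001 0.005 0 0 0; -1 0 0.001 0.01 0 0 0; -1 0.001 0.001 0.015 0 0 0; -1 0.0015 0.001 0.02 0 0 0; -1 0.0025 0.001 0.025 0 0 0; -1 0.003 0.001 0.03 0 0 0; -1 0.004 0.001 0.035 0 0 0; -1 0.005 0.001 0.04 0 0 0; -1 0.005 0.001 0.043 0 0 0; -1 0.005 0.001 0.043 0 0 0"

```text
time_s: 29.75
tool_pos: [0.5959, 0.3235, 0.2386]
tcp_rot: [0.816, 0.572, -0.069, 0.049]
ft_force: [0.8, 0.2, 3.3]
grip_width: 0.0332
gripper_force: 30.0
```

```bash
python3 chk.py
```

```text
29.75 [0.59592539 0.32353223 0.23864151] [0.7793222  0.23471319 3.32204087] [-0.33  0.57 -0.45  1.36  0.32  1.42 -1.15]
h [-0.001 -0.     1.   ] foot rel mouth mm [  0.   -0.8 -48.4]
scene exp barrel box [459. 192.] [496. 244.]
   blue [461 193] [495 231] 814
top exp barrel box [138. 177.] [186. 221.]
   blue [140 178] [182 218] 770
wrist exp barrel box [262. 162.] [373. 311.]
   blue [263 174] [373 293] 7324
to [0.596  0.3243 0.2971] delta [-0.0092 -0.0001 -0.0577] [ 0.06 -0.03  0.06] dist 0.058 0.1
```

>>> step_arm:
  deltas: "-1 0.0003 -0.0005 0.002 0 0 0; -1 0.0007 -0.0005 0.004 0 0 0; -1 0.0007 -0.0005 0.004 0 0 0; -1 0.0007 -0.0005 0.004 0 0 0"

```text
time_s: 30.3
tool_pos: [0.5966, 0.3247, 0.2382]
tcp_rot: [0.816, 0.572, -0.067, 0.05]
ft_force: [-0.0, -0.4, 15.4]
grip_width: 0.0333
gripper_force: 30.0
```

```bash
python3 chk.py | grep -v top
```

```text
30.3 [0.59657391 0.32470167 0.23819317] [-5.68251884e-03 -4.38844652e-01  1.53901378e+01] [-0.33  0.57 -0.45  1.36  0.32  1.42 -1.16]
h [-0.006 -0.003  1.   ] foot rel mouth mm [  1.2   0.7 -48.9]
scene exp barrel box [459. 192.] [496. 245.]
   blue [461 194] [496 231] 808
   blue [140 178] [182 218] 789
wrist exp barrel box [261. 162.] [373. 312.]
   blue [263 177] [373 295] 7146
to [0.596  0.3243 0.2971] delta [-0.0102 -0.0001 -0.058 ] [ 0.27 -0.25  0.02] dist 0.059 0.4
```

>>> step_arm:
  deltas: "-1 0.0003 0 0.002 0 0 0; -1 0.0005 0 0.003 0 0 0; -1 0.0005 0 0.003 0 0 0; -1 0.0005 0 0.003 0 0 0"

```text
time_s: 30.85
tool_pos: [0.5975, 0.3254, 0.238]
tcp_rot: [0.816, 0.572, -0.065, 0.05]
ft_force: [-0.9, -1.0, 23.2]
grip_width: 0.0331
gripper_force: 30.0
```

```bash
python3 chk.py | egrep -v 'top'
```

```text
30.85 [0.59745213 0.32543996 0.23797405] [-0.87255213 -0.95700355 23.22553389] [-0.33  0.57 -0.45  1.36  0.32  1.41 -1.16]
h [-0.009 -0.005  1.   ] foot rel mouth mm [  2.5   1.6 -49.1]
scene exp barrel box [460. 192.] [497. 246.]
   blue [462 194] [496 231] 804
   blue [140 177] [182 218] 802
wrist exp barrel box [261. 162.] [373. 312.]
   blue [263 179] [373 293] 7001
to [0.596  0.3243 0.2971] delta [-0.0111 -0.0005 -0.0581] [ 0.42 -0.43 -0.01] dist 0.059 0.6
```

The plate is on its stop: the force rises while the tool no longer moves. I'll relax, release and withdraw upwards.

>>> step_arm:
  deltas: "-1 -0.0007 0 -0.004 0 0 0; -1 -0.001 0 -0.0055 0 0 0; -1 -0.001 0 -0.0055 0 0 0; 1 -0.001 0 -0.0055 0 0 0; 1 -0.001 0 -0.0055 0 0 0; 1 -0.001 0 -0.0055 0 0 0; 1 -0.001 0 -0.0055 0 0 0; 1 -0.001 0 -0.0055 0 0 0; 1 -0.004 0 -0.025 0 0 0; 1 -0.011 0 -0.065 0 0 0; 1 -0.019 0 -0.11 0 0 0; 1 -0.026 0 -0.15 0 0 0"

```text
time_s: 32.2
tool_pos: [0.595, 0.3235, 0.3853]
tcp_rot: [0.816, 0.572, -0.069, 0.049]
ft_force: [0.5, 0.6, 0.1]
grip_width: 0.0863
gripper_force: 0.0
```

>>> step_arm:
  deltas: "1 0 0 -0.03 0 0 0; 1 0 0 -0.05 0 0 0; 1 0 0 -0.05 0 0 0; 1 0 0 -0.05 0 0 0"

```text
time_s: 32.6
tool_pos: [0.5979, 0.3315, 0.4316]
tcp_rot: [0.816, 0.572, -0.07, 0.049]
ft_force: [-0.5, 0.1, -0.5]
grip_width: 0.0871
gripper_force: 0.0
```

Run:
```python
from h import *
from scipy.optimize import least_squares
s=bot.read_state();print(s['time_s'],s['tool_pos'],s['ft_force'])
f=np.array([J[0],J[1],.128]);q=np.linspace(0,2*np.pi,60);ring=np.c_[np.cos(q),np.sin(q),0*q]
for c in('scene','top','wrist'):
    C=cal(c);im=bot.capture(c)[:,:,::-1];hsv=cv2.cvtColor(im,cv2.COLOR_BGR2HSV);cv2.imwrite(f'pics/k_{c}.png',im)
    P=w2px(np.vstack([f+.09*up+.017*ring,f+.15*up+.017*ring]),C);print(c,'exp handle box',P.min(0).round(1),P.max(0).round(1), 'if 10mm higher',(w2px(f+.16*up,C)-w2px(f+.15*up,C)).round(1))
    k,_,st,ce=cv2.connectedComponentsWithStats(cv2.inRange(hsv,(20,120,60),(36,255,255)))
    for i in range(1,k):
        if st[i,4]>100 and np.hypot(*(ce[i]-w2px(f+.12*up,C)[0]))<60:print('   yel',st[i,:2],st[i,:2]+st[i,2:4],st[i,4])
    for n,z in(('mug',.045),('jar',.043),('soap',.095)):
        for d in bot.silhouettes(n,c)[:1]:print('  ',n,round(d['p'],2),px2w(cm(d['mask']),z,C)[0].round(3))
```

```text
32.6 [0.59790759 0.33154631 0.43161765] [-0.53158599  0.05903445 -0.48470643]
scene exp handle box [472.  170.8] [495.7 206.5] if 10mm higher [[ 0.9 -4.2]]
   yel [474 179] [498 212] 562
   mug 0.79 [0.671 0.141 0.045]
   jar 0.59 [ 0.676 -0.132  0.043]
   soap 0.93 [0.807 0.014 0.095]
top exp handle box [130.8 170.7] [163.8 201.4] if 10mm higher [[-2.3 -2.1]]
   yel [134 161] [165 194] 656
   mug 0.95 [0.672 0.144 0.045]
   jar 0.78 [ 0.673 -0.131  0.043]
   soap 0.58 [0.789 0.014 0.095]
wrist exp handle box [297.2 151.2] [338.8 210.1] if 10mm higher [[0.  4.4]]
   yel [314 145] [362 197] 1787
   mug 0.94 [0.674 0.136 0.045]
   soap 0.56 [0.786 0.041 0.095]
```

```bash
python3 -c "
from station import bot
print(bot.hand_in())"
```

```text
the job is handed in; nothing more can be done
None
```

The job is handed in at about 33 s, but I don't know the verdict, because the hand-in returned none: the pusher was parked in the rest, the apple put in the tube and pressed until the force climbed to 23 N with no further travel, the pusher left standing with a slight lean, and the mug, jar and bottle not moved; I viewed 13 pictures, over the limit of 10.

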